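Close the storage dishes with their own lids

ROBOT

A 7-joint arm with a two-finger parallel gripper is mounted at the origin on a cart in front of the work surface, level with it; the furniture and walls round the work are solid. World frame = base frame: x ahead of the robot, y to its left, z up, the work surface at z = 0. Lengths are in mm, angles in rad, forces in N, time in s.
With the tool pointing down it reaches from about 425 to 875 mm from the base axis. Payload 4.7 kg.
Tool frame: the origin (TCP) lies midway between the tips of the shut fingers; the grasp point (between the pads) lies r.grip_depth behind it (r.grip_depth is the distance from the TCP to the grasp point, in mm); z points along the fingers, y is the line along which they close (so a half turn about z gives the same grasp; the last joint's range is limited). The gripper opens to 87 mm and grips with 3 to 60 N. Pads are 19 mm wide; open, the fingers measure 117 mm over their backs; the gripper's body (75 mm by 190 mm) begins 51 mm behind the grasp point.
Start: joints at [-1.327, 0.321, -0.07, 1.45, 0.023, 1.371, -0.057], TCP at [148.085, 632.927, 222.587] pointing down, gripper open.
Joint ranges: [-2.86, 2.86], [-0.3, 2.09], [-1.38, 1.24], [0.06, 2.45], [-1.56, 4.7], [0.09, 2.05], [-2.69, 2.69]. Speed limits (rad/s): [2.57, 2.57, 3.14, 3.14, 3.14, 3.14, 3.14].

INTERFACE

Orientations are given as a 3x3 rotation matrix whose columns are the frame's x, y, z axes.
In Python, from rig import r gives the robot as it stands.
- The arm moves only by the tool jog_arm, never from a script. Its argument "targets" is text: rows parted by semicolons, each of 6 numbers parted by spaces: the shift along the tool's x, y, z in units of 40 cm (1.0 is 40 cm), then the turn, a rotation vector about the tool's x, y, z in units of 120 degrees (1.0 is 120 degrees). In form: tx ty tz ax ay az; .... A call has 1 to 8 rows; each row is the pose to reach, as a shift and turn from the pose commanded when the call began, along the tool's axes at that moment; what a row does not reach only later rows make up. A row lasts 1/12 s, in which the tool goes at most 41.7 mm and 7.16 degrees, less where a joint would pass 70% of its speed; a pose out of reach is approached as far as the arm can. A call with a number of a shift or a turn outside -1 to 1 is refused whole. A call with a gripper value outside its range is refused whole. "grip" is the gripper's target within -1 to 1 (shut at 1, half-way at 0, fully open at -1), set as the call begins (left out, the last holds). The fingers move at their own pace and stop on an object; "newtons" is the grip in N (left out, the last holds). Time passes only in rows, so rows that repeat a pose let the fingers close. It gives the time, the measured TCP pose, the force, the opening and the grip force at its end, in the units of the state.
- r.sense(): the state, without advancing time (a new reading comes with each control period).
- r.get_image(name): name is "scene" or "top"; returns a dict with "frame" (420x560x3 uint8, red, green, blue), "intrinsics" (3x3 intrinsics, pixels), "k1" (the pictures are not rectified: a ray, as slopes to the right and down, at radius r is drawn at 1 + k1 r^2 times it, then the intrinsics apply), "origin" and "attitude" of the camera in the world. Camera axes: x right, y up, looking along -z (the intrinsics and any distortion apply to the point x, -y, -z); pixel columns grow to the right and rows downward; lengths in mm; the calibration is good to about 2 mm. A picture is of the moment at which its call begins. There is no depth.
- r.sign_off(): hands the job in; it is judged then, once.
The state is a dict: "time_s": time; "joints": joint angles; "joint_velocities": joint speeds; "tau": joint torques, N m; "position": TCP position; "tool_rot": TCP orientation; "ft_force": force on the tool from outside, world axes, zero at the start; "wrist_torque": the same for the moment, N m; "grip_width": finger opening in mm; "grip_force": force on a finger pad.
Only numpy, scipy, OpenCV 4.12 (cv2) and the standard library are available. Lean on these libraries where they do the work, as an engineer would, in place of code of your own. Each camera call takes 0.05 s, during which the arm holds its last target. There are 200 camera calls.

TASK

The food-storage dishes and their bamboo lids stand washed and dry on the drying mat and the hob, and the lids have got mixed up. Close each of the four dishes with the lid that belongs to it, matching shape and size, so that every lid sits fully down and level on its rim. Lower the lids rather than dropping them, let the dishes stand where they are, and do not disturb the kitchen timer or the pepper shaker.

Things in the scene. Friction and masses are not known exactly. Their poses are not given: they have to be found in the camera images.
- lid_round_big: The larger round lid: light bamboo plate 94 mm across, 7 mm thick; on top a round knob 24 mm across, 28 mm high, darker wood. Grey plug below, 16 mm deep, bevelled: 2 mm clear of the dish's inner wall near the plate, 9.5 mm at its foot. Lies plug down. Origin: centre of the plug's foot, z up; plate at 16 to 23 mm, knob top at 51 mm. About 0.1 kg.
- lid_round_small: The smaller round lid: light bamboo plate 68 mm across, 7 mm thick; on top a round knob 24 mm across, 28 mm high, darker wood. Grey plug below, 16 mm deep, bevelled: 2 mm clear of the dish's inner wall near the plate, 9.5 mm at its foot. Lies plug down. Origin: centre of the plug's foot, z up; plate at 16 to 23 mm, knob top at 51 mm. About 0.1 kg.
- lid_square: The square lid: light bamboo plate 78 x 78 mm, rounded corners, sides along x and y, 7 mm thick; on top a square knob 22 x 22 mm, faces likewise, 28 mm high, darker wood. Grey plug below, 16 mm deep, bevelled: 2 mm clear of the dish's inner wall near the plate, 9.5 mm at its foot. Lies plug down. Origin: centre of the plug's foot, z up; plate at 16 to 23 mm, knob top at 51 mm. About 0.1 kg.
- lid_oblong: The oblong lid: light bamboo plate 70 mm along its x and 104 mm along its y, rounded corners, 7 mm thick; on top a bar handle, 18 mm (x) by 46 mm (y), 28 mm high, darker wood. Grey plug below, 16 mm deep, bevelled: 2 mm clear of the dish's inner wall near the plate, 9.5 mm at its foot. Lies plug down. Origin: centre of the plug's foot, z up; plate at 16 to 23 mm, knob top at 51 mm. About 0.1 kg.
- dish_round_big: The larger round dish: open white glazed (slippery) stoneware dish with a tan foot, 94 mm across, 54 mm high, wall 5 mm, about 0.5 kg, loose. Origin at the centre of its underside, z up. Its lid has the same outline; closed, the plate rests on the rim all round and the lid's origin is 38 mm above the dish's.
- dish_round_small: The smaller round dish: open white glazed (slippery) stoneware dish with a tan foot, 68 mm across, 60 mm high, wall 5 mm, about 0.5 kg, loose. Origin at the centre of its underside, z up. Its lid has the same outline; closed, the plate rests on the rim all round and the lid's origin is 44 mm above the dish's.
- dish_square: The square dish: open white glazed (slippery) stoneware dish with a tan foot, 78 x 78 mm, rounded corners, sides along x and y, 48 mm high, wall 5 mm, about 0.5 kg, loose. Origin at the centre of its underside, z up. Its lid has the same outline; closed, the plate rests on the rim all round and the lid's origin is 32 mm above the dish's.
- dish_oblong: The oblong dish: open white glazed (slippery) stoneware dish with a tan foot, 70 mm along its x and 104 mm along its y, rounded corners, 42 mm high, wall 5 mm, about 0.5 kg, loose. Origin at the centre of its underside, z up. Its lid has the same outline; closed, the plate rests on the rim all round and the lid's origin is 26 mm above the dish's.
- timer: White and red wind-up kitchen timer, 67 mm across, 59 mm high, standing on the hob; a bystander. Origin at the centre of its underside.
- pepper: Glass pepper shaker with a grey cap, 44 mm across, 90 mm high, standing on the worktop behind the mat; a bystander. Origin at the centre of its underside.

How it is judged:
By the outcome, as a careful person would: the job done as asked, in the order asked, and still so for the second after the job is handed in, with the robot touching nothing.
It also fails if it takes over 122 s, if anything falls off the work surface, if the arm or the gripper's body presses on something with over 40 N, if the wrist force passes 120 N, or if a joint passes its speed limit or range.

## Working session

There is one attempt and no reset: what is moved stays moved. The work goes in short steps, Python scripts to look and compute and a tool call to move; the robot and the scene stay as the last step left them, time stands still between calls to the robot, and variables do not carry over. Pictures are saved under pics/ and viewed, at most 14 in all, crops included, and the job is handed in when it is done.

Besides the shell and the picture viewer there is one more tool, called as name(argument=value, ...) on one line, values as JSON. jog_arm: Moves the arm, as the interface text tells. Its arguments: {"type":"object","properties":{"targets":{"type":"string"},"grip":{"type":"number"},"newtons":{"type":"number"}},"required":["targets"]}

```bash
ls; mkdir -p pics
cat > h.py <<'E'
import numpy as np,cv2
from rig import r
def shot(n,f):
    d=r.get_image(n); cv2.imwrite('pics/'+f+'.png',d['frame'][:,:,::-1]); np.save('pics/'+f+'.npy',d,allow_pickle=True); return d
def load(f): return np.load('pics/'+f+'.npy',allow_pickle=True).item()
def ray(d,uv):
    K=np.array(d['intrinsics'],float); uv=np.array(uv,float).reshape(-1,2)
    p=np.c_[(uv[:,0]-K[0,2])/K[0,0],(uv[:,1]-K[1,2])/K[1,1]]; q=p.copy()
    for _ in range(20): q=p/(1+d['k1']*(q**2).sum(1,keepdims=True))
    v=np.c_[q[:,0],-q[:,1],-np.ones(len(q))]@np.array(d['attitude']).T
    return np.array(d['origin'],float),v
def onz(d,uv,z):
    o,v=ray(d,uv); return o+v*((z-o[2])/v[:,2:])
def proj(d,P):
    c=(np.array(P,float).reshape(-1,3)-d['origin'])@np.array(d['attitude'])
    q=np.c_[c[:,0],-c[:,1]]/-c[:,2:]; q=q*(1+d['k1']*(q**2).sum(1,keepdims=True))
    K=np.array(d['intrinsics']); return np.c_[q[:,0]*K[0,0]+K[0,2],q[:,1]*K[1,1]+K[1,2]]
def tri(d1,a,d2,b):
    o1,v1=ray(d1,a);o2,v2=ray(d2,b);v1=v1[0];v2=v2[0]
    s=np.linalg.lstsq(np.c_[v1,-v2],o2-o1,rcond=None)[0]
    p,q=o1+s[0]*v1,o2+s[1]*v2; return (p+q)/2,np.linalg.norm(p-q)
E
python3 -c "
from h import *
for n in('scene','top'):
    d=shot(n,n+'0'); print(n,d['intrinsics'],d['k1'],d['origin'],d['attitude'])
print(r.sense(),r.grip_depth)"
```

```text
pics
scene [[449.69916873   0.         281.05266743]
 [  0.         449.69916873 203.63768497]
 [  0.           0.           1.        ]] -0.03925038672865254 [ 168.98593282 -400.1305455   921.92846862] [[ 0.77760086  0.51201885 -0.36492957]
 [-0.62856503  0.64741826 -0.43099373]
 [ 0.01558515  0.56452307  0.82527014]]
top [[421.89912596   0.         274.8657683 ]
 [  0.         421.89912596 216.58728839]
 [  0.           0.           1.        ]] -0.05594169367337698 [ 412.1165925    42.17256325 1259.85753216] [[-0.02643251  0.99304977 -0.11468861]
 [-0.99941616 -0.02873638 -0.01848115]
 [-0.02164844  0.11413315  0.99322957]]
{'time_s': 0.1, 'joints': array([-1.32689616,  0.32173526, -0.07008026,  1.45156186,  0.02260626,
        1.3707985 , -0.05687542]), 'joint_velocities': array([ 0.00218914, -0.00019246, -0.0011137 , -0.00496205,  0.00095276,
       -0.00061701, -0.00043871]), 'tau': array([ 4.54322344e-05, -4.92564583e+01, -4.05771509e-01, -3.13401818e+01,
       -6.41402858e-02,  3.93589691e-02,  5.89125420e-05]), 'position': array([147.99746875, 632.4142118 , 221.57524167]), 'tool_rot': array([[-9.73723257e-01,  2.27734351e-01, -2.91439969e-04],
       [ 2.27734515e-01,  9.73721793e-01, -1.69137190e-03],
       [-1.01402034e-04, -1.71329910e-03, -9.99998527e-01]]), 'ft_force': array([ 0.61804585, -1.14872822,  0.58893564]), 'wrist_torque': array([-0.03412744,  0.00729811, -0.00248165]), 'grip_force': 0.0, 'grip_width': 86.95147527228377} 18.700000000000003
```

View pics/scene0.png

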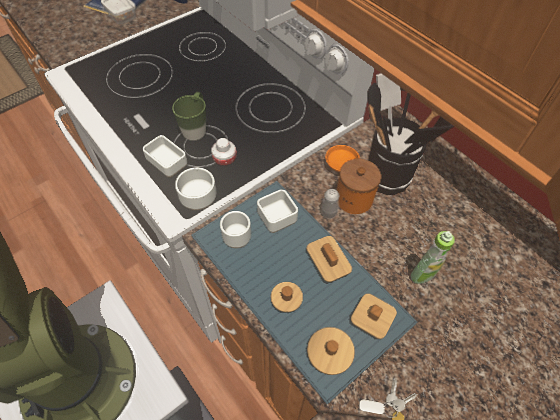

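View pics/top0.png

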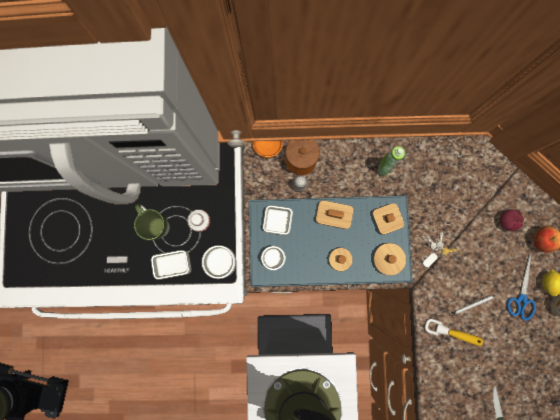

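The top view shows the lids: oblong (335,214), square (388,218), small round (340,259) and big round (390,259). The dishes are oblong (171,264), big round (218,262), small round (273,258) and square (277,220). Pepper is at (300,183) and the timer at (198,220), with a microwave overhanging the hob. I'll zoom in to segment these.

```bash
cat > m.py <<'E'
from h import *
out=[]
for f,(x0,x1,y0,y1) in {'top0':(140,420,170,290),'scene0':(130,420,110,400)}.items():
    d=load(f); im=d['frame'][:,:,::-1]; h=cv2.cvtColor(im,cv2.COLOR_BGR2HSV)
    H,S,V=[h[:,:,i].astype(int) for i in range(3)]
    roi=np.zeros(H.shape,bool); roi[y0:y1,x0:x1]=1
    wood=(roi&(H>5)&(H<28)&(S>75)&(V>60)).astype(np.uint8)
    white=(roi&(S<45)&(V>150)).astype(np.uint8)
    for nm,m in(('wood',wood),('white',white)):
        m=cv2.morphologyEx(m,cv2.MORPH_OPEN,np.ones((2,2),np.uint8))
        for c in cv2.findContours(m,cv2.RETR_EXTERNAL,cv2.CHAIN_APPROX_NONE)[0]:
            a=cv2.contourArea(c)
            if 250<a<4000:
                mm=cv2.moments(c); print(f,nm,round(a),round(mm['m10']/a,1),round(mm['m01']/a,1),cv2.boundingRect(c))
    cr=im[y0:y1,x0:x1]; s=min(800/(x1-x0),600/(y1-y0)); cv2.imwrite('pics/c_'+f+'.png',cv2.resize(cr,None,fx=s,fy=s,interpolation=cv2.INTER_CUBIC)); print(s)
E
python3 m.py
```

```text
top0 wood 400 341.0 260.0 (330, 249, 23, 23)
top0 wood 782 390.2 259.7 (374, 244, 33, 32)
top0 wood 640 388.8 219.3 (373, 204, 32, 31)
top0 wood 772 335.1 215.3 (317, 202, 37, 28)
top0 wood 3350 345.5 190.0 (245, 171, 176, 92)
top0 white 794 170.6 265.3 (152, 252, 38, 28)
top0 white 448 274.1 258.9 (262, 247, 25, 25)
top0 white 316 198.8 221.0 (189, 211, 21, 21)
top0 white 690 278.6 220.7 (264, 206, 30, 30)
top0 white 1916 220.2 257.2 (141, 171, 104, 120)
2.857142857142857
scene0 wood 513 372.3 386.7 (343, 361, 45, 40)
scene0 wood 753 406.3 367.8 (382, 338, 39, 61)
scene0 wood 1703 331.5 351.5 (308, 328, 48, 48)
scene0 wood 1276 374.3 316.7 (352, 295, 46, 45)
scene0 wood 730 287.3 297.6 (272, 283, 32, 30)
scene0 wood 340 399.1 287.2 (382, 275, 37, 23)
scene0 white 2246 151.3 370.9 (131, 314, 57, 87)
scene0 white 441 146.9 238.1 (131, 213, 39, 53)
scene0 white 782 236.1 228.5 (221, 212, 30, 36)
scene0 white 1062 279.1 210.0 (258, 190, 41, 42)
scene0 white 1218 195.9 188.1 (176, 168, 40, 42)
scene0 white 354 224.0 149.9 (213, 139, 23, 22)
scene0 white 964 166.2 155.0 (144, 136, 43, 41)
scene0 white 363 400.3 140.9 (390, 128, 25, 27)
scene0 white 3552 208.5 191.3 (131, 118, 233, 125)
2.0689655172413794
```

View pics/c_top0.png

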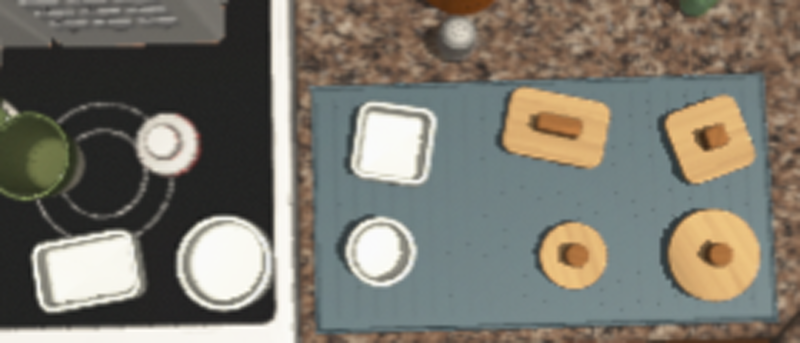

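View pics/c_scene0.png

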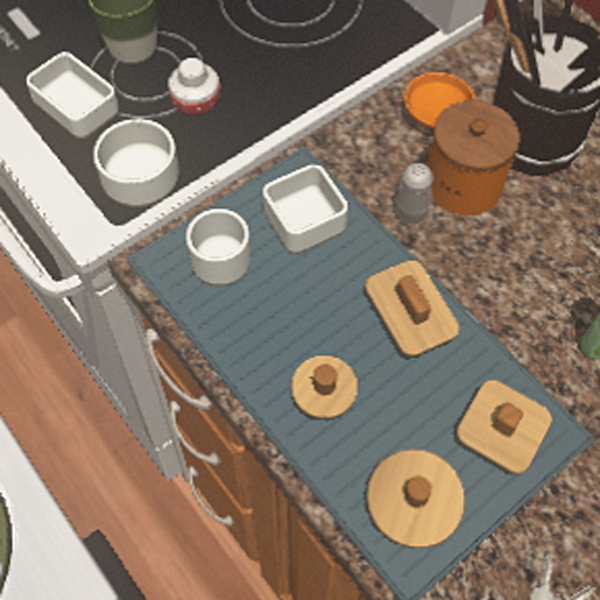

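The crops show all four lids lying clear on the mat, and the lid shapes pair up with the dishes as expected. A prism's silhouette centroid is the image of its body centre, so I'll triangulate those.

```bash
cat > m2.py <<'E'
from h import *
# seeds (top px, scene px), kind, body height, size
O={'lid_rb':((390,262),(331,355),'w',94),'lid_rs':((341,263),(287,303),'w',68),'lid_sq':((384,224),(380,325),'w',78),'lid_ob':((326,214),(334,270),'w',104),
'dish_rb':((218,262),(196,188),'d',94),'dish_rs':((273,257),(236,228),'d',68),'dish_sq':((277,220),(277,210),'d',78),'dish_ob':((171,265),(166,155),'d',104),
'timer':((198,221),(224,150),'d',67)}
Sx=4
def mask(d,seed,kind,rad=34):
    u,v=seed; im=d['frame'][:,:,::-1]; x0,y0=u-rad,v-rad
    cr=cv2.resize(im[y0:v+rad,x0:u+rad],None,fx=Sx,fy=Sx,interpolation=cv2.INTER_CUBIC)
    b,g,rr=[cr[:,:,i].astype(int) for i in range(3)]
    if kind=='w': m=(rr-b)>35
    else: m=(rr+20>b)&(np.minimum(rr,g)>108)
    m=m.astype(np.uint8); m=cv2.morphologyEx(m,cv2.MORPH_OPEN,np.ones((7,7),np.uint8))
    cs=[c for c in cv2.findContours(m,cv2.RETR_EXTERNAL,cv2.CHAIN_APPROX_NONE)[0] if cv2.pointPolygonTest(c,(rad*Sx,rad*Sx),False)>=0]
    c=cv2.convexHull(cs[0])if kind=='d' else cs[0]
    return c.reshape(-1,2),lambda p:(np.array(p)+.5)/Sx-.5+[x0,y0],cr
def cen(c):
    m=cv2.moments(c.reshape(-1,1,2)); return np.array([m['m10'],m['m01']])/m['m00']
if __name__=='__main__':
  t,s=load('top0'),load('scene0'); tiles=[]
  for n,(a,b,k,sz) in O.items():
    row=[];P=[]
    for d,sd in((t,a),(s,b)):
        c,f,cr=mask(d,sd,k); cv2.polylines(cr,[c.reshape(-1,1,2)],True,(0,0,255),1); row.append(cv2.resize(cr,(160,160)))
        P.append(f(cen(c))); 
        if d is t: ct=f(c)
        else: cs=f(c)
    p,g=tri(t,P[0],s,P[1]); tiles.append(np.vstack(row))
    st=[]
    for d,cc in((t,ct),(s,cs)):
        w=onz(d,cc,p[2])[:,:2]; R=cv2.minAreaRect(w.astype(np.float32)); st.append((np.round(R[1],1),round(R[2],1)))
    print(n,p.round(1),'gap',round(g,1),st, 'r',round(np.hypot(*p[:2])))
  tiles+= [tiles[-1]*0]; cv2.imwrite('pics/tiles.png',np.vstack([np.hstack(tiles[:5]),np.hstack(tiles[5:])]))
E
python3 m2.py
```

```text
lid_rb [ 421.9 -266.6   19.4] gap 0.8 [(array([94.6, 94.1]), 87.1), (array([94.4, 94.9]), 51.1)] r 499
lid_rs [ 425.4 -122.6   20.3] gap 0.9 [(array([68.6, 67.8]), 87.7), (array([68.2, 68. ]), 51.4)] r 443
lid_sq [ 541.  -269.1   19.2] gap 0.9 [(array([79.8, 80.4]), 18.5), (array([80.4, 79.2]), 18.4)] r 604
lid_ob [ 563.1 -114.4   32.2] gap 17.9 [(array([105.4,  71. ]), 76.7), (array([105.8, 144.4]), 75.8)] r 575
dish_rb [414.4 222.4  52.6] gap 17.8 [(array([172.8, 193.1]), 89.7), (array([129.6,  96.6]), 73.7)] r 470
dish_rs [420.2  57.7  71.4] gap 9.7 [(array([ 90. , 108.8]), 88.7), (array([95.5, 69.4]), 55.2)] r 424
dish_sq [539.6  51.4  42.1] gap 0.3 [(array([105. ,  90.3]), 80.1), (array([102.2,  92. ]), 80.3)] r 542
dish_ob [423.6 376.   25.2] gap 1.8 [(array([ 75.1, 113.9]), 9.1), (array([ 85.9, 133.7]), 9.3)] r 566
timer [550.5 291.1  34.5] gap 1.2 [(array([64.6, 62.8]), 88.4), (array([64.9, 75.2]), 0.3)] r 623
```

View pics/tiles.png

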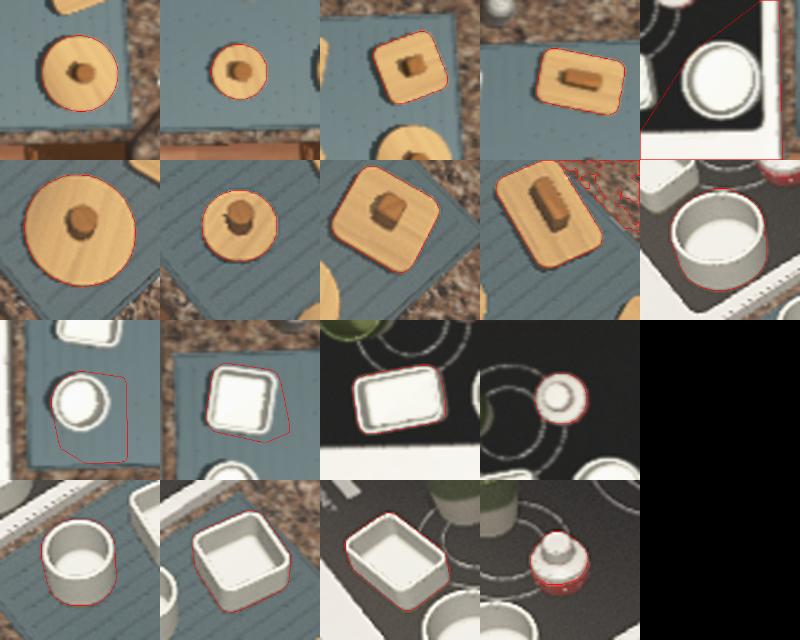

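```bash
sed -i "s/else: m=.*/else: m=(rr+(12 if kind=='d' else 20)>b)\&(np.minimum(rr,g)>(135 if kind=='d' else 108))/; s/(218,262),(196,188),'d'/(211,258),(196,188),'d2'/; s/(7,7)/(11,11)/; s/(334,270)/(322,262)/; s/if kind=='d' else cs\[0\]/if kind!='w' else cs[0]/" m2.py
sed -i "s/    c=cv2.convexHull/    if kind=='d2' and v>240: cs=[cs[0][(cs[0][:,0,0]<(235.5-x0)*Sx)]]\n    c=cv2.convexHull/" m2.py
sed -i "s/    m=m.astype(np.uint8); /    m=m.astype(np.uint8)\n    if kind=='d2' and v>240: m[:,int((235.6-x0)*Sx):]=0; m[int((281-y0)*Sx):]=0\n    /" m2.py
python3 m2.py
```

```text
lid_rb [ 421.9 -266.6   19.4] gap 0.8 [(array([94.6, 94.1]), 87.1), (array([94.4, 94.9]), 51.1)] r 499
lid_rs [ 425.4 -122.6   20.3] gap 0.9 [(array([68.6, 67.8]), 87.7), (array([68.2, 67.5]), 51.4)] r 443
lid_sq [ 541.  -269.1   19.3] gap 0.9 [(array([79.8, 80.4]), 18.5), (array([80.4, 79.2]), 18.4)] r 604
lid_ob [ 559.2 -111.2   35.6] gap 9.1 [(array([105.1,  70.8]), 76.7), (array([118.1, 118.8]), 77.2)] r 570
dish_rb [427.5 233.   31.8] gap 1.4 [(array([98. , 95.7]), 89.0), (array([132.7,  98.9]), 73.7)] r 487
dish_rs [436.4  78.1  29.4] gap 3.6 [(array([59.6, 72.4]), 88.5), (array([97.8, 63.9]), 52.6)] r 443
dish_sq [545.   62.6  23.9] gap 5.7 [(array([73. , 77.1]), 80.4), (array([106.4,  80.7]), 74.3)] r 549
dish_ob [423.7 371.8  29.7] gap 0.3 [(array([ 73. , 101.8]), 9.1), (array([ 83.2, 130.9]), 8.9)] r 564
timer [550.4 290.8  35.4] gap 1.0 [(array([61.7, 61.3]), 88.4), (array([70.6, 64.3]), 23.3)] r 622
```

View pics/tiles.png

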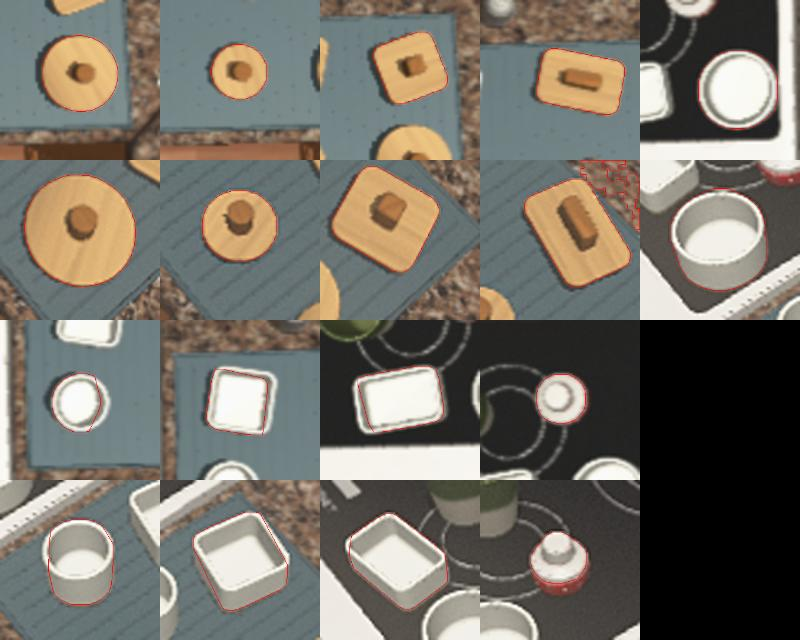

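The masks for the lids are good, and the dish centroids hold to a few millimetres. Now I'll swing the arm towards the lids with tool y going to world +x, and refine the dishes afterwards.

jog_arm(targets="-0.95 -0.42 0 0 0 0.64; -0.95 -0.42 0 0 0 0.64; -0.95 -0.42 0 0 0 0.64; -0.95 -0.42 0 0 0 0.64; -0.95 -0.42 0 0 0 0.64; -0.95 -0.42 0 0 0 0.64; -0.95 -0.42 0 0 0 0.64; -0.95 -0.42 0 0 0 0.64", grip=-0.2, newtons=15)

```text
time_s: 0.77
position: [415.4, 430.5, 222.3]
tool_rot: [[-0.329, 0.944, -0.0], [0.944, 0.329, -0.0], [-0.0, -0.0, -1.0]]
ft_force: [1.0, -0.0, 0.8]
grip_width: 53.1
grip_force: 0.0
```

```bash
sed -i "s/m=(rr-b)>35/m=((rr-b)>35)\&(rr>145)/; s/(12 if kind=='d' else 20)/14/; s/(135 if kind=='d' else 108)/(118 if kind=='d' else 108)/; s/(11,11)/(5,5)/; s/(322,262)/(334,270)/" m2.py
sed -i "s/  t,s=load/  C={}\n  t,s=load/; s/    st=\[\]/    C[n]=p; st=[]/" m2.py
cat > go.py <<'E'
# usage: go.py x y z yaw(deg of tool y in world): shift/turn from the present pose, in tool axes and units
import sys; from h import *
from scipy.spatial.transform import Rotation as Ro
def go(x,y,z,yaw):
    s=r.sense(); R=np.array(s['tool_rot']); a=np.radians(yaw); c=[np.cos(a),np.sin(a),0]
    T=np.c_[np.cross(c,[0,0,-1]),c,[0,0,-1]]
    return np.r_[R.T@(np.array([x,y,z])-s['position'])/400,Ro.from_matrix(R.T@T).as_rotvec()/np.radians(120)].round(3)
if __name__=='__main__':
    s=r.sense(); R=s['tool_rot']
    print('t',round(s['time_s'],2),'pos',s['position'].round(1),'yaw',np.degrees(np.arctan2(R[1,1],R[0,1])).round(1),'q',s['joints'].round(2),'F',s['ft_force'].round(1),s['grip_width'],s['grip_force'])
    if len(sys.argv)>4: print(go(*map(float,sys.argv[1:5])))
E
python3 m2.py; python3 go.py 540 60 200 0
```

```text
lid_rb [ 421.8 -266.9   21.2] gap 0.8 [(array([93., 94.]), 87.1), (array([93.8, 93.1]), 48.3)] r 499
lid_rs [ 425.2 -122.8   22.1] gap 0.9 [(array([67.4, 67.9]), 42.9), (array([67.5, 67.4]), 51.4)] r 443
lid_sq [ 540.9 -269.4   21. ] gap 0.9 [(array([79.2, 79. ]), 18.5), (array([79.1, 78.3]), 18.6)] r 604
lid_ob [ 557.9 -111.3   20.9] gap 1.4 [(array([105.1,  71.3]), 76.7), (array([105.2,  71.2]), 76.8)] r 569
dish_rb [427.5 233.   31.8] gap 1.5 [(array([98. , 96.4]), 89.0), (array([132.7,  98.9]), 73.7)] r 487
dish_rs [434.1  73.1  38.7] gap 0.5 [(array([72.8, 72.6]), 21.2), (array([97.9, 72.2]), 52.3)] r 440
dish_sq [544.5  57.2  31.1] gap 0.4 [(array([84.3, 85.6]), 79.8), (array([102.5,  91.9]), 80.6)] r 548
dish_ob [423.5 376.5  25.1] gap 2.1 [(array([ 74.1, 112.8]), 9.1), (array([ 85. , 132.9]), 9.0)] r 567
timer [550.4 291.   34.6] gap 1.1 [(array([63.9, 62.8]), 88.4), (array([66.2, 72. ]), 9.1)] r 623
t 0.77 pos [415.4 430.5 222.3] yaw 19.2 q [-1.04  0.21  0.22  1.6  -0.05  1.34 -0.47] F [ 1.  -0.   0.8] 53.070854147888156 0.0
[-0.977 -0.01   0.056 -0.     0.     0.16 ]
```

View pics/tiles.png

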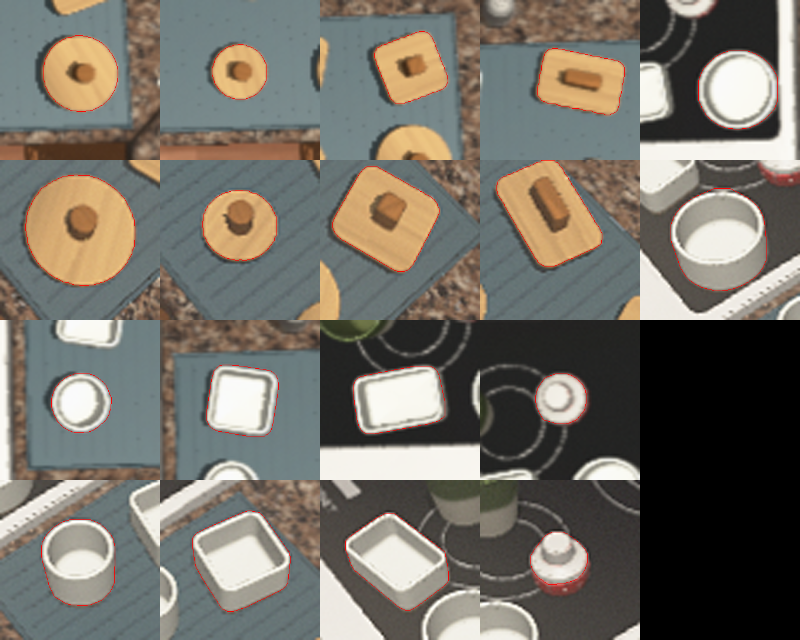

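Masks now follow every outline. The dark feet bias the dish heights upward, so I'll fit the rims from their far-side support lines in both views. Meanwhile the arm keeps travelling to the big round lid.

```bash
cat > rim.py <<'E'
from m2 import *
def rim(n,hx,hy,yaw,rho,zs,t,s,seeds=None):
    a,b,k,_=O[n]; a,b=seeds or (a,b)
    cs=[(d,(lambda c,f,_:f(c))(*mask(d,sd,k))) for d,sd in((t,a),(s,b))]; best=None
    for z in zs:
        A=[];B=[]
        for i,(d,c) in enumerate(cs):
            w=onz(d,c,z)[:,:2]; rel=w.mean(0)-np.array(d['origin'])[:2]; rel/=np.linalg.norm(rel)
            base=np.arange(0,360,5) if yaw is None else (np.arange(0,360,90)[:,None]+yaw+np.arange(-2,3)).ravel()
            for th in np.radians(base):
                u=np.array([np.cos(th),np.sin(th)])
                if u@rel<0.15: continue
                ph=th-np.radians(yaw or 0)
                h=(hx-rho)*abs(np.cos(ph))+(hy-rho)*abs(np.sin(ph))+rho
                A.append([*u,i==0,i==1]); B.append((w@u).max()-h)
        A=np.array(A,float);B=np.array(B); x=np.linalg.lstsq(A,B,rcond=None)[0]; e=np.sqrt(np.mean((A@x-B)**2))
        if best is None or e<best[0]: best=(e,z,x)
    print(n,'rms',best[0].round(2),'z',best[1],'c',best[2][:2].round(1),'dil',best[2][2:].round(1)); return best
if __name__=='__main__':
    t,s=load('top0'),load('scene0'); Z=np.arange(30,80,1)
    rim('dish_rb',47,47,None,47,Z,t,s); rim('dish_rs',34,34,None,34,Z,t,s)
    rim('dish_sq',39,39,-9.8,12,Z,t,s); rim('dish_ob',35,52,9.05,12,Z,t,s)
E
python3 rim.py; python3 go.py 540 60 200 0
```

```text
dish_rb rms 0.85 z 64 c [427.  228.7] dil [ 1.2 -1.7]
dish_rs rms 0.34 z 62 c [433.8  72.6] dil [1.8 1.4]
dish_sq rms 0.19 z 46 c [541.   55.7] dil [4.3 5.7]
dish_ob rms 0.18 z 41 c [419.6 370.2] dil [4.9 6.8]
t 0.77 pos [415.4 430.5 222.3] yaw 19.2 q [-1.04  0.21  0.22  1.6  -0.05  1.34 -0.47] F [ 1.  -0.   0.8] 53.070854147888156 0.0
[-0.977 -0.01   0.056 -0.     0.     0.16 ]
```

jog_arm(targets="-0.98 -0.01 0.05 0 0 0.16; -0.98 -0.01 0.05 0 0 0.16; -0.98 -0.01 0.05 0 0 0.16; -0.98 -0.01 0.05 0 0 0.16; -0.98 -0.01 0.05 0 0 0.16; -0.98 -0.01 0.05 0 0 0.16; -0.98 -0.01 0.05 0 0 0.16; -0.98 -0.01 0.05 0 0 0.16")

```text
time_s: 1.43
position: [522.3, 115.4, 205.3]
tool_rot: [[-0.006, 1.0, -0.0], [1.0, 0.006, 0.0], [0.0, -0.0, -1.0]]
ft_force: [0.6, 0.5, 0.7]
grip_width: 52.1
grip_force: 0.0
```

```bash
python3 go.py 422 -267 120 0
```

```text
t 1.43 pos [522.3 115.4 205.3] yaw 0.4 q [-0.73  0.08  0.49  1.78 -0.04  1.29 -0.22] F [0.6 0.5 0.7] 52.13905600183187 0.0
[-0.955 -0.257  0.213 -0.    -0.     0.003]
```

```bash
sed -i "s/B.append((w@u).max()-h)/B.append((w@u).max()-h-dil)/; s/x=np.linalg.lstsq(A,B,rcond=None)\[0\]/A[:,2:]*=free; x=np.linalg.lstsq(A,B,rcond=None)[0]/; s/seeds=None)/seeds=None,dil=1.5,free=0)/" rim.py; python3 rim.py
```

```text
dish_rb rms 1.11 z 58 c [427.3 229.7] dil [0. 0.]
dish_rs rms 0.36 z 61 c [434.1  73. ] dil [0. 0.]
dish_sq rms 0.32 z 49 c [544.1  57.7] dil [0. 0.]
dish_ob rms 0.27 z 45 c [422.5 372.6] dil [0. 0.]
```

jog_arm(targets="-0.95 -0.26 0.15 0 0 0; -0.95 -0.26 0.15 0 0 0; -0.95 -0.26 0.15 0 0 0; -0.95 -0.26 0.15 0 0 0; -0.95 -0.26 0.15 0 0 0; -0.95 -0.26 0.15 0 0 0; -0.95 -0.26 0.15 0 0 0; -0.95 -0.26 0.15 0 0 0")

```text
time_s: 2.1
position: [436.1, -202.5, 155.0]
tool_rot: [[-0.006, 1.0, 0.001], [1.0, 0.006, 0.001], [0.001, 0.001, -1.0]]
ft_force: [1.4, 0.4, -0.3]
grip_width: 52.1
grip_force: 0.0
```

```bash
python3 go.py 422 -267 100 0
```

```text
t 2.1 pos [ 436.1 -202.5  155. ] yaw 0.4 q [-0.43 -0.02  0.81  1.97  0.01  1.18  0.38] F [ 1.4  0.4 -0.3] 52.102074545173586 0.0
[-0.161 -0.036  0.137  0.    -0.     0.003]
```

Rim heights agree with the text: 61 and 49 mm against 60 and 48 on the mat, and 58 and 45 against 54 and 42 on the hob. That puts the hob about 3 mm up. Next is the big round lid.

jog_arm(targets="-0.16 -0.036 0.1 0 0 0; -0.16 -0.036 0.14 0 0 0; -0.16 -0.036 0.14 0 0 0; -0.16 -0.036 0.14 0 0 0")

```text
time_s: 2.43
position: [420.4, -266.3, 97.3]
tool_rot: [[-0.001, 1.0, -0.005], [1.0, 0.001, 0.0], [0.0, -0.005, -1.0]]
ft_force: [-0.9, 0.4, 0.1]
grip_width: 52.7
grip_force: 0.0
```

```bash
python3 go.py 422 -267 27 0
```

```text
t 2.43 pos [ 420.4 -266.3   97.3] yaw 0.1 q [-0.33  0.13  0.9   2.   -0.11  1.07  0.62] F [-0.9  0.4  0.1] 52.710871033717055 0.0
[-0.002  0.005  0.176 -0.002 -0.     0.001]
```

jog_arm(targets="0 0.002 0.08 0 0 0; 0 0.002 0.14 0 0 0; 0 0.002 0.17 0 0 0; 0 0.002 0.17 0 0 0; 0 0.002 0.17 0 0 0; 0 0.002 0.17 0 0 0")

```text
time_s: 2.93
position: [425.5, -265.1, 32.9]
tool_rot: [[-0.007, 1.0, 0.002], [1.0, 0.007, -0.0], [-0.0, 0.002, -1.0]]
ft_force: [0.2, -1.1, 0.6]
grip_width: 52.8
grip_force: 0.0
```

jog_arm(targets="0 0 0 0 0 0; 0 0 0 0 0 0; 0 0 0 0 0 0; 0 0 0 0 0 0; 0 0 0 0 0 0; 0 0 0 0 0 0; 0 0 0 0 0 0", grip=1, newtons=20)

```text
time_s: 3.52
position: [424.0, -265.0, 31.6]
tool_rot: [[-0.006, 1.0, -0.0], [1.0, 0.006, 0.0], [0.0, -0.0, -1.0]]
ft_force: [-0.8, 1.3, 4.3]
grip_width: 23.1
grip_force: 20.0
```

```bash
python3 go.py 427 230 140 0
```

```text
t 3.52 pos [ 424.  -265.    31.6] yaw 0.3 q [-0.27  0.26  0.86  2.05 -0.24  0.94  0.73] F [-0.8  1.3  4.3] 23.123852640677782 19.999703080393374
[ 1.238  0.015 -0.271 -0.    -0.     0.003]
```

jog_arm(targets="0 0 -0.05 0 0 0; 0 0 -0.15 0 0 0; 0 0 -0.25 0 0 0; 0 0 -0.3 0 0 0; 0 0 -0.3 0 0 0; 0 0 -0.3 0 0 0; 0 0 -0.3 0 0 0")

```text
time_s: 4.1
position: [423.3, -264.3, 150.1]
tool_rot: [[-0.006, 1.0, -0.002], [1.0, 0.006, 0.001], [0.001, -0.002, -1.0]]
ft_force: [0.0, -0.6, -2.4]
grip_width: 23.3
grip_force: 20.0
```

```bash
python3 -c "
from h import *
s=shot('scene','s1');t=shot('top','t1')
cv2.imwrite('pics/v1.png',np.hstack([s['frame'][100:420,150:470,::-1],t['frame'][100:420,200:520,::-1]]))"; python3 go.py 427 230 140 0
```

```text
t 4.2 pos [ 422.8 -264.4  149.6] yaw 0.3 q [-0.37  0.05  0.91  1.94 -0.04  1.18  0.56] F [-0.1 -0.4 -1.9] 23.141171902167144 19.999646223150194
[ 1.236  0.018  0.025 -0.002 -0.     0.003]
```

View pics/v1.png

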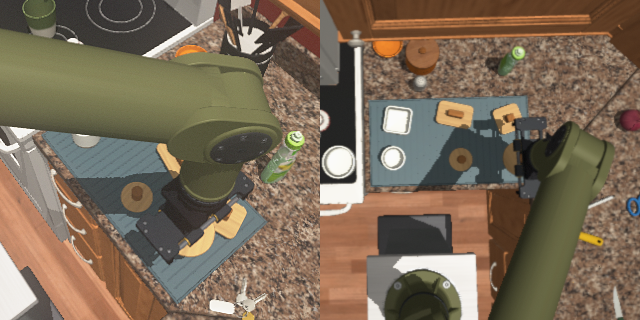

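The lid hangs level in the gripper, seen at about (195,240) in the left half and (512,155) in the right. I'll carry it round over an arc to the big round dish.

jog_arm(targets="0.66 0.14 0.02 0 0 0; 0.66 0.14 0.02 0 0 0; 0.66 0.14 0.02 0 0 0; 0.66 0.14 0.02 0 0 0; 0.66 0.14 0.02 0 0 0; 0.66 0.14 0.02 0 0 0; 0.66 0.14 0.02 0 0 0; 0.66 0.14 0.02 0 0 0")

```text
time_s: 4.87
position: [477.9, 5.3, 141.5]
tool_rot: [[-0.015, 1.0, -0.003], [1.0, 0.015, 0.0], [0.0, -0.003, -1.0]]
ft_force: [0.7, 0.6, 0.1]
grip_width: 23.2
grip_force: 20.0
```

jog_arm(targets="0.58 -0.13 0 0 0 0; 0.58 -0.13 0 0 0 0; 0.58 -0.13 0 0 0 0; 0.58 -0.13 0 0 0 0; 0.58 -0.13 0 0 0 0; 0.58 -0.13 0 0 0 0; 0.58 -0.13 0 0 0 0; 0.58 -0.13 0 0 0 0")

```text
time_s: 5.53
position: [424.0, 231.4, 141.8]
tool_rot: [[-0.009, 1.0, -0.002], [1.0, 0.009, -0.003], [-0.003, -0.002, -1.0]]
ft_force: [-0.5, -0.2, -1.8]
grip_width: 23.5
grip_force: 20.0
```

```bash
python3 go.py 428.3 231.4 110 0
```

```text
t 5.53 pos [424.  231.4 141.8] yaw 0.5 q [-0.91  0.02  0.36  1.97 -0.01  1.16 -0.54] F [-0.5 -0.2 -1.8] 23.528144728813306 19.9994976259768
[ 0.     0.011  0.079 -0.001  0.001  0.004]
```

jog_arm(targets="0 0.01 0.05 0 0 0.004; 0 0.01 0.1 0 0 0.004; 0 0.01 0.1 0 0 0.004; 0 0.01 0.1 0 0 0.004; 0 0.01 0.1 0 0 0.004; 0 0.01 0.1 0 0 0.004")

```text
time_s: 6.03
position: [430.0, 230.7, 104.5]
tool_rot: [[0.004, 1.0, 0.001], [1.0, -0.004, 0.001], [0.001, 0.001, -1.0]]
ft_force: [-0.2, 0.1, -1.5]
grip_width: 23.6
grip_force: 20.0
```

```bash
python3 go.py 428.3 231.4 74 0; python3 -c "
from h import *
s=shot('scene','s2');t=shot('top','t2')
a=s['frame'][100:260,120:320,::-1];b=t['frame'][180:340,120:320,::-1]
cv2.imwrite('pics/v2.png',cv2.resize(np.hstack([a,b]),None,fx=2,fy=2))"; python3 go.py 428.3 231.4 74 0
```

```text
t 6.03 pos [430.  230.7 104.5] yaw -0.2 q [-0.9   0.07  0.37  2.   -0.03  1.08 -0.52] F [-0.2  0.1 -1.5] 23.596913145669614 19.999724035151303
[ 0.002 -0.004  0.076  0.001 -0.    -0.002]
t 6.13 pos [429.9 231.1 104.5] yaw -0.2 q [-0.91  0.07  0.37  2.   -0.03  1.07 -0.52] F [-0.5 -0.2 -1.6] 23.535208518716765 19.999785516411066
[ 0.001 -0.004  0.076  0.001 -0.001 -0.001]
```

View pics/v2.png

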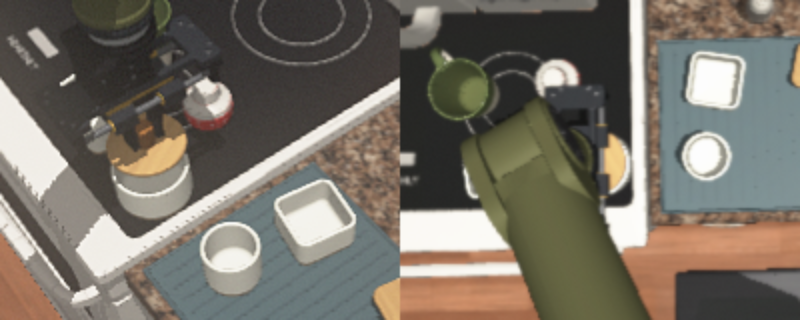

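The picture shows the plate at left-half (148,145), over the dish rim and just short of it. I'll measure the plate's centre from its near edge in the scene view.

```bash
cat > inhand.py <<'E'
from m2 import *
def near(f,seed,hx,hy,yaw,rho,z,dil=0.,rad=34,lim=0.0,show=None,names=None):
    d=load(f); c,ff,cr=mask(d,seed,'w',rad); w=onz(d,ff(c),z)[:,:2]
    rel=w.mean(0)-np.array(d['origin'])[:2]; rel/=np.linalg.norm(rel); A=[];B=[]
    for th in np.radians(np.arange(0,360,5) if yaw is None else (np.arange(0,360,90)[:,None]+yaw+np.arange(-2,3)).ravel()):
        u=np.array([np.cos(th),np.sin(th)])
        if u@rel>lim: continue
        ph=th-np.radians(yaw or 0); A.append(u);B.append((w@u).max()-((hx-rho)*abs(np.cos(ph))+(hy-rho)*abs(np.sin(ph))+rho)-dil)
    A=np.array(A);B=np.array(B);x=np.linalg.lstsq(A,B,rcond=None)[0]
    print('centre',x.round(1),'rms',np.sqrt(np.mean((A@x-B)**2)).round(2),'bbox',ff(c).min(0),ff(c).max(0)); return x
E
python3 -c "
from inhand import *
near('scene0',(331,355),47,47,None,47,16)
near('s2',(194,182),47,47,None,47,88.9)
near('s2',(194,182),47,47,None,47,88.9,lim=-.3)"
```

```text
centre [ 424.1 -265.5] rms 0.09 bbox [307.375 326.875] [353.875 373.875]
centre [433.1 234.9] rms 1.58 bbox [178.375 166.375] [212.875 187.375]
centre [432.3 235.1] rms 0.59 bbox [178.375 166.375] [212.875 187.375]
```

Run:
```python
from m2 import *
t,s=load('top0'),load('scene0')
def fit(d,seed,k,rr,z,lim):
    c,f,_=mask(d,seed,k); w=onz(d,f(c),z)[:,:2]; rel=w.mean(0)-np.array(d['origin'])[:2]; rel/=np.linalg.norm(rel);A=[];B=[]
    for th in np.radians(np.arange(0,360,5)):
        u=np.array([np.cos(th),np.sin(th)])
        if u@rel>lim: A.append([*u,1]);B.append((w@u).max()-rr)
    A=np.array(A);B=np.array(B);x=np.linalg.lstsq(A,B,rcond=None)[0]; return x.round(1),(A@x-B).std().round(2)
for lim in(-.3,0,.15,.4):
    for k in('d','d2'): print(lim,k,'top',fit(t,(211,258),k if k=='d2' else 'd2',47,57,lim),'scene',fit(s,(196,188),k,47,57,lim))
    print('   rs top',fit(t,(273,257),'d',34,60,lim),'scene',fit(s,(236,228),'d',34,60,lim))
c,f,_=mask(s,(196,188),'d2'); p=f(c); print('scene hull bbox',p.min(0),p.max(0))
for cc in((427,230),(430,233)):
    P=[[cc[0]+47*np.cos(a),cc[1]+47*np.sin(a),57] for a in np.linspace(0,6.28,60)]
    for d in(t,s): q=proj(d,P); print(cc,q.min(0).round(1),q.max(0).round(1))
c,f,_=mask(t,(211,258),'d2'); p=f(c); print('top',p.min(0),p.max(0))
im=s['frame'][:,:,::-1]; cr=cv2.resize(im[150:230,150:250],None,fx=4,fy=4,interpolation=cv2.INTER_CUBIC)
ct=cv2.resize(t['frame'][220:300,170:270,::-1],None,fx=4,fy=4,interpolation=cv2.INTER_CUBIC)
for cc,col in(((427.3,229.7),(0,0,255)),((430,233),(255,0,0))):
    P=[[cc[0]+47*np.cos(a),cc[1]+47*np.sin(a),57] for a in np.linspace(0,6.28,80)]
    for d,g,o in((s,cr,(150,150)),(t,ct,(170,220))): cv2.polylines(g,[(((proj(d,P)-o)+.5)*4-.5).round().astype(np.int32)],True,col,1)
cv2.imwrite('pics/v3.png',np.hstack([cr,ct]))
```

```text
-0.3 d top (array([426.8, 230.9,   0.8]), np.float64(0.29)) scene (array([427.3, 229.8,   1.4]), np.float64(1.45))
-0.3 d2 top (array([426.8, 230.9,   0.8]), np.float64(0.29)) scene (array([427.6, 230.2,   1.7]), np.float64(1.71))
   rs top (array([433.3,  72.4,   2.2]), np.float64(0.21)) scene (array([434.4,  72.7,   2.1]), np.float64(0.81))
0 d top (array([426.8, 231.1,   0.6]), np.float64(0.27)) scene (array([ 4.285e+02,  2.318e+02, -3.000e-01]), np.float64(0.87))
0 d2 top (array([426.8, 231.1,   0.6]), np.float64(0.27)) scene (array([ 4.290e+02,  2.326e+02, -4.000e-01]), np.float64(1.09))
   rs top (array([433.3,  72.5,   2.2]), np.float64(0.22)) scene (array([434.9,  73.8,   1.3]), np.float64(0.28))
0.15 d top (array([426.8, 230.9,   0.7]), np.float64(0.26)) scene (array([428.9, 232.5,  -0.9]), np.float64(0.87))
0.15 d2 top (array([426.8, 230.9,   0.7]), np.float64(0.26)) scene (array([429.5, 233.5,  -1.2]), np.float64(1.07))
   rs top (array([433.3,  72.5,   2.2]), np.float64(0.22)) scene (array([434.8,  73.7,   1.4]), np.float64(0.28))
0.4 d top (array([426.7, 230.9,   0.7]), np.float64(0.28)) scene (array([429.7, 233.9,  -2.3]), np.float64(0.87))
0.4 d2 top (array([426.7, 230.9,   0.7]), np.float64(0.28)) scene (array([430.7, 235.4,  -3.1]), np.float64(1.02))
   rs top (array([433.4,  72.6,   2. ]), np.float64(0.24)) scene (array([434.8,  73.8,   1.2]), np.float64(0.29))
scene hull bbox [174.625 165.625] [215.375 209.125]
(427, 230) [201.6 245. ] [234.4 278.1]
(427, 230) [174.5 166.9] [213.7 198.1]
(430, 233) [200.5 244. ] [233.3 277.1]
(430, 233) [174.9 165.6] [214.1 196.6]
top [201.375 245.125] [234.875 278.375]
```

View pics/v3.png

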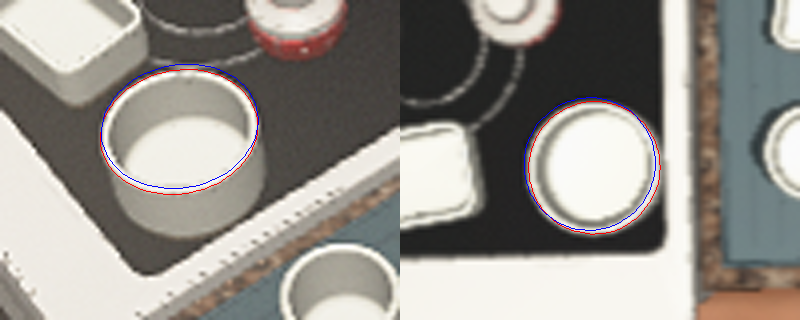

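The red rim (427.3, 229.7) fits both views, so I'll lower the lid, watching the force.

jog_arm(targets="0.002 -0.004 0.02 0 0 0; 0.002 -0.004 0.035 0 0 0; 0.002 -0.004 0.045 0 0 0; 0.002 -0.004 0.055 0 0 0; 0.002 -0.004 0.06 0 0 0; 0.002 -0.004 0.06 0 0 0")

```text
time_s: 6.63
position: [427.1, 231.5, 78.7]
tool_rot: [[0.002, 1.0, -0.001], [1.0, -0.002, -0.001], [-0.001, -0.001, -1.0]]
ft_force: [-1.0, 0.2, -1.8]
grip_width: 23.0
grip_force: 20.0
```

```bash
python3 go.py 428.3 232 73 0
```

```text
t 6.63 pos [427.1 231.5  78.7] yaw -0.1 q [-0.9   0.1   0.37  2.03 -0.04  1.02 -0.52] F [-1.   0.2 -1.8] 23.026049638698357 19.99971981626004
[ 0.001  0.003  0.014 -0.     0.    -0.001]
```

jog_arm(targets="0 0 0.004 0 0 0; 0 0 0.007 0 0 0; 0 0 0.01 0 0 0; 0 0 0.01 0 0 0; 0 0 0.01 0 0 0")

```text
time_s: 7.05
position: [427.5, 231.8, 75.4]
tool_rot: [[0.002, 1.0, 0.0], [1.0, -0.002, 0.0], [0.0, 0.0, -1.0]]
ft_force: [-0.3, -0.2, -1.6]
grip_width: 23.6
grip_force: 20.0
```

jog_arm(targets="0 0 0.003 0 0 0; 0 0 0.005 0 0 0; 0 0 0.005 0 0 0; 0 0 0.005 0 0 0")

```text
time_s: 7.38
position: [427.5, 231.8, 73.4]
tool_rot: [[0.002, 1.0, 0.0], [1.0, -0.002, 0.0], [0.0, 0.0, -1.0]]
ft_force: [0.0, 0.1, -0.9]
grip_width: 23.2
grip_force: 20.0
```

jog_arm(targets="0 0 0.003 0 0 0; 0 0 0.003 0 0 0; 0 0 0.003 0 0 0")

```text
time_s: 7.63
position: [427.5, 231.8, 72.1]
tool_rot: [[0.002, 1.0, -0.0], [1.0, -0.002, -0.0], [-0.0, -0.0, -1.0]]
ft_force: [0.8, -0.5, -1.9]
grip_width: 23.5
grip_force: 20.0
```

jog_arm(targets="0 0 0.003 0 0 0; 0 0 0.003 0 0 0; 0 0 0.003 0 0 0")

```text
time_s: 7.88
position: [427.4, 231.8, 70.9]
tool_rot: [[0.002, 1.0, -0.0], [1.0, -0.002, -0.0], [-0.0, -0.0, -1.0]]
ft_force: [-0.6, 0.4, -1.5]
grip_width: 23.6
grip_force: 20.0
```

jog_arm(targets="0 0 0.003 0 0 0; 0 0 0.003 0 0 0; 0 0 0.003 0 0 0")

```text
time_s: 8.13
position: [427.5, 231.8, 69.7]
tool_rot: [[0.002, 1.0, -0.0], [1.0, -0.002, -0.0], [-0.0, -0.0, -1.0]]
ft_force: [0.1, 0.3, -1.9]
grip_width: 23.4
grip_force: 20.0
```

jog_arm(targets="0 0 0.002 0 0 0; 0 0 0.002 0 0 0; 0 0 0.002 0 0 0")

```text
time_s: 8.38
position: [427.6, 231.9, 69.5]
tool_rot: [[0.002, 1.0, 0.0], [1.0, -0.002, 0.0], [0.0, 0.0, -1.0]]
ft_force: [-3.0, -1.0, 4.0]
grip_width: 23.4
grip_force: 20.0
```

Contact comes at 69.6, which is 31.6 + 38.0, so the lid is fully seated and the hob is at z = 0. I'll release and rise.

jog_arm(targets="0 0 0 0 0 0; 0 0 0 0 0 0; 0 0 0 0 0 0; 0 0 0 0 0 0", grip=-0.1)

```text
time_s: 8.72
position: [427.6, 231.9, 68.9]
tool_rot: [[0.002, 1.0, 0.0], [1.0, -0.002, 0.0], [0.0, 0.0, -1.0]]
ft_force: [-0.4, -0.3, 0.8]
grip_width: 42.3
grip_force: 0.0
```

jog_arm(targets="0 0 -0.03 0 0 0; 0 0 -0.08 0 0 0; 0 0 -0.15 0 0 0; 0 0 -0.2 0 0 0; 0 0 -0.22 0 0 0; 0 0 -0.22 0 0 0")

```text
time_s: 9.22
position: [428.8, 232.7, 158.8]
tool_rot: [[0.002, 1.0, 0.003], [1.0, -0.002, 0.003], [0.003, 0.003, -1.0]]
ft_force: [0.4, 0.0, 0.3]
grip_width: 47.6
grip_force: 0.0
```

jog_arm(targets="-0.7 0.12 0 0 0 0; -0.7 0.12 0 0 0 0; -0.7 0.12 0 0 0 0; -0.7 0.12 0 0 0 0; -0.7 0.12 0 0 0 0; -0.7 0.12 0 0 0 0; -0.7 0.12 0 0 0 0; -0.7 0.12 0 0 0 0")

```text
time_s: 9.88
position: [474.3, -56.5, 155.9]
tool_rot: [[0.013, 1.0, -0.001], [1.0, -0.013, -0.004], [-0.004, -0.001, -1.0]]
ft_force: [0.1, -1.3, 0.8]
grip_width: 48.0
grip_force: 0.0
```

```bash
python3 -c "
from h import *
s=shot('scene','s3');t=shot('top','t3')
a=s['frame'][120:280,120:320,::-1];b=t['frame'][180:340,150:350,::-1]
cv2.imwrite('pics/v4.png',cv2.resize(np.hstack([a,b]),None,fx=2,fy=2))"
python3 go.py 425.5 -122 90 0
python3 -c "
from inhand import *
near('scene0',(287,303),34,34,None,34,16)"
```

```text
t 9.98 pos [473.9 -49.6 155.5] yaw -0.4 q [-0.63 -0.02  0.68  1.97  0.02  1.19  0.03] F [-0.3  1.2  0.4] 47.828178239868876 0.0
[-0.182 -0.12   0.164 -0.001  0.    -0.003]
centre [ 427.6 -121.1] rms 0.27 bbox [270.625 281.375] [302.125 311.125]
```

View pics/v4.png

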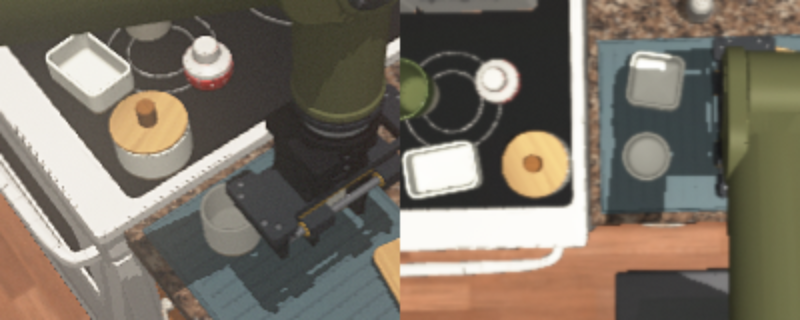

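The big round lid sits flush and centred on its dish, at left-half (148,125) and right-half (535,165). I'll use it to compare the camera frame with the arm's frame.

Run:
```python
from m2 import *
t,s=load('top3' if 0 else 't3'),load('s3')
P=[]
for d,sd in((t,(214,268)),(s,(190,186))):
    c,f,_=mask(d,sd,'w'); P.append(f(cen(c))); print(onz(d,P[-1],57.5).round(1))
print(tri(t,P[0],s,P[1]))
```

```text
[[426.6 231.3  57.5]]
[[428.1 233.2  57.5]]
(array([426.80457934, 230.65930088,  61.16278181]), np.float64(0.45680773989744516))
```

jog_arm(targets="-0.18 -0.12 0.08 0 0 0; -0.18 -0.12 0.16 0 0 0; -0.18 -0.12 0.16 0 0 0; -0.18 -0.12 0.16 0 0 0; -0.18 -0.12 0.16 0 0 0")

```text
time_s: 10.4
position: [425.0, -119.0, 91.4]
tool_rot: [[0.002, 1.0, -0.003], [1.0, -0.002, 0.001], [0.001, -0.003, -1.0]]
ft_force: [-0.5, 0.1, 0.7]
grip_width: 47.6
grip_force: 0.0
```

```bash
python3 go.py 425.5 -121.5 31 0
```

```text
t 10.4 pos [ 425.  -119.    91.4] yaw -0.1 q [-0.56 -0.04  0.77  2.12  0.03  1.05  0.19] F [-0.5  0.1  0.7] 47.60298946195551 0.0
[-0.006  0.002  0.151 -0.002 -0.    -0.001]
```

jog_arm(targets="-0.007 0.002 0.08 0 0 0; -0.007 0.002 0.13 0 0 0; -0.007 0.002 0.15 0 0 0; -0.007 0.002 0.15 0 0 0; -0.007 0.002 0.15 0 0 0; -0.007 0.002 0.15 0 0 0; -0.007 0.002 0.15 0 0 0")

```text
time_s: 10.98
position: [428.9, -122.7, 34.2]
tool_rot: [[0.002, 1.0, 0.003], [1.0, -0.002, 0.0], [0.0, 0.003, -1.0]]
ft_force: [-0.0, -0.6, 0.2]
grip_width: 48.0
grip_force: 0.0
```

jog_arm(targets="0 0 0 0 0 0; 0 0 0 0 0 0; 0 0 0 0 0 0; 0 0 0 0 0 0; 0 0 0 0 0 0; 0 0 0 0 0 0; 0 0 0 0 0 0", grip=1)

```text
time_s: 11.57
position: [427.4, -123.0, 33.0]
tool_rot: [[0.003, 1.0, -0.0], [1.0, -0.003, 0.0], [0.0, -0.0, -1.0]]
ft_force: [-1.1, -0.1, 1.2]
grip_width: 23.3
grip_force: 20.0
```

```bash
python3 go.py 434.5 73.8 150 0
```

```text
t 11.57 pos [ 427.4 -123.    33. ] yaw -0.1 q [-0.54  0.09  0.79  2.17 -0.08  0.91  0.3 ] F [-1.1 -0.1  1.2] 23.329418288908705 19.999208310618997
[ 0.492  0.016 -0.292 -0.    -0.    -0.001]
```

jog_arm(targets="0 0 -0.06 0 0 0; 0 0 -0.16 0 0 0; 0.05 0.02 -0.26 0 0 0; 0.15 0.05 -0.29 0 0 0; 0.25 0.08 -0.29 0 0 0; 0.35 0.06 -0.29 0 0 0; 0.45 0.03 -0.29 0 0 0; 0.49 0.018 -0.29 0 0 0")

```text
time_s: 12.23
position: [433.5, 78.2, 148.7]
tool_rot: [[-0.003, 1.0, -0.001], [1.0, 0.003, 0.001], [0.001, -0.001, -1.0]]
ft_force: [-0.0, -0.4, -1.6]
grip_width: 23.4
grip_force: 20.0
```

jog_arm(targets="0 0 0.05 0 0 0; 0 0 0.05 0 0 0; 0 0 0.05 0 0 0; 0 0 0.05 0 0 0")

```text
time_s: 12.57
position: [435.4, 72.0, 129.3]
tool_rot: [[0.004, 1.0, 0.0], [1.0, -0.004, -0.0], [-0.0, 0.0, -1.0]]
ft_force: [0.9, -0.6, -0.4]
grip_width: 23.3
grip_force: 20.0
```

```bash
python3 go.py 434.5 72.6 84 0
```

```text
t 12.57 pos [435.4  72.  129.3] yaw -0.2 q [-0.77 -0.08  0.53  2.08  0.05  1.13 -0.27] F [ 0.9 -0.6 -0.4] 23.29454064214924 19.99915757216513
[ 0.002 -0.002  0.113  0.     0.    -0.002]
```

jog_arm(targets="0.002 -0.002 0.04 0 0 0; 0.002 -0.002 0.07 0 0 0; 0.002 -0.002 0.09 0 0 0; 0.002 -0.002 0.1 0 0 0; 0.002 -0.002 0.108 0 0 0; 0.002 -0.002 0.115 0 0 0; 0.002 -0.002 0.115 0 0 0; 0.002 -0.002 0.115 0 0 0")

```text
time_s: 13.23
position: [434.6, 73.8, 83.3]
tool_rot: [[0.003, 1.0, 0.001], [1.0, -0.003, 0.0], [0.0, 0.001, -1.0]]
ft_force: [0.2, 0.5, -1.2]
grip_width: 23.1
grip_force: 20.0
```

jog_arm(targets="0 0 0.003 0 0 0; 0 0 0.006 0 0 0; 0 0 0.009 0 0 0; 0 0 0.012 0 0 0; 0 0 0.012 0 0 0; 0 0 0.012 0 0 0")

```text
time_s: 13.73
position: [434.2, 73.8, 78.1]
tool_rot: [[0.002, 1.0, -0.0], [1.0, -0.002, -0.0], [-0.0, -0.0, -1.0]]
ft_force: [0.5, -0.1, -0.1]
grip_width: 23.4
grip_force: 20.0
```

jog_arm(targets="0 0 0.002 0 0 0; 0 0 0.003 0 0 0; 0 0 0.003 0 0 0; 0 0 0.003 0 0 0")

```text
time_s: 14.07
position: [434.4, 73.8, 77.1]
tool_rot: [[0.002, 1.0, 0.0], [1.0, -0.002, 0.0], [0.0, 0.0, -1.0]]
ft_force: [-0.8, -0.6, 0.5]
grip_width: 23.1
grip_force: 20.0
```

jog_arm(targets="0 0 0.001 0 0 0; 0 0 0.002 0 0 0; 0 0 0.002 0 0 0; 0 0 0.002 0 0 0")

```text
time_s: 14.4
position: [434.4, 73.8, 77.0]
tool_rot: [[0.003, 1.0, -0.0], [1.0, -0.003, 0.0], [0.0, -0.0, -1.0]]
ft_force: [-3.3, -0.7, 7.0]
grip_width: 23.4
grip_force: 20.0
```

jog_arm(targets="0 0 0 0 0 0; 0 0 0 0 0 0; 0 0 0 0 0 0; 0 0 0 0 0 0", grip=-0.1)

```text
time_s: 14.73
position: [434.3, 73.8, 76.0]
tool_rot: [[0.002, 1.0, -0.0], [1.0, -0.002, -0.0], [-0.0, -0.0, -1.0]]
ft_force: [-0.6, 0.4, -0.0]
grip_width: 42.0
grip_force: 0.0
```

jog_arm(targets="0 0 -0.03 0 0 0; 0 0 -0.08 0 0 0; 0 0 -0.15 0 0 0; 0 0 -0.18 0 0 0; 0 0 -0.18 0 0 0")

```text
time_s: 15.15
position: [436.5, 74.4, 151.0]
tool_rot: [[0.002, 1.0, 0.005], [1.0, -0.002, 0.003], [0.003, 0.005, -1.0]]
ft_force: [0.2, 0.2, 0.6]
grip_width: 47.9
grip_force: 0.0
```

jog_arm(targets="-0.84 0.27 0 0 0 -0.16; -0.84 0.27 0 0 0 -0.16; -0.84 0.27 0 0 0 -0.16; -0.84 0.27 0 0 0 -0.16; -0.84 0.27 0 0 0 -0.16; -0.84 0.27 0 0 0 -0.16; -0.84 0.27 0 0 0 -0.16; -0.84 0.27 0 0 0 -0.16")

```text
time_s: 15.82
position: [528.3, -222.3, 147.0]
tool_rot: [[-0.327, 0.945, -0.001], [0.945, 0.327, 0.0], [0.0, -0.001, -1.0]]
ft_force: [0.7, 0.3, -0.0]
grip_width: 48.0
grip_force: 0.0
```

```bash
python3 go.py 541.7 -268.2 90 18.5
```

```text
t 15.82 pos [ 528.3 -222.3  147. ] yaw 19.1 q [-0.39  0.28  0.87  1.77 -0.23  1.2   0.88] F [ 0.7  0.3 -0. ] 47.98899800728071 0.0
[-0.119 -0.006  0.143 -0.    -0.     0.005]
```

jog_arm(targets="0 0 0.05 0 0 0; 0 0 0.1 0 0 0; 0 0 0.1 0 0 0; 0 0 0.1 0 0 0")

```text
time_s: 16.15
position: [526.9, -220.3, 106.4]
tool_rot: [[-0.326, 0.945, -0.004], [0.945, 0.326, 0.0], [0.002, -0.004, -1.0]]
ft_force: [-1.3, -0.3, 0.3]
grip_width: 48.0
grip_force: 0.0
```

```bash
python3 go.py 541.7 -268.2 32 18.5
```

```text
t 16.15 pos [ 526.9 -220.3  106.4] yaw 19.0 q [-0.37  0.32  0.85  1.81 -0.26  1.13  0.9 ] F [-1.3 -0.3  0.3] 48.01253657267814 0.0
[-0.125 -0.003  0.186 -0.002 -0.001  0.004]
```

jog_arm(targets="-0.06 0 0 0 0 0.004; -0.125 -0.003 0 0 0 0.004; -0.125 -0.003 0.08 0 0 0.004; -0.125 -0.003 0.13 0 0 0.004; -0.125 -0.003 0.13 0 0 0.004; -0.125 -0.003 0.13 0 0 0.004; -0.125 -0.003 0.13 0 0 0.004")

```text
time_s: 16.73
position: [544.8, -268.3, 58.0]
tool_rot: [[-0.32, 0.948, 0.002], [0.948, 0.32, -0.001], [-0.001, 0.002, -1.0]]
ft_force: [-0.0, 0.1, 0.3]
grip_width: 47.6
grip_force: 0.0
```

```bash
python3 go.py 541.7 -268.2 32 18.5
```

```text
t 16.73 pos [ 544.8 -268.3   58. ] yaw 18.6 q [-0.24  0.46  0.81  1.77 -0.38  1.07  1.03] F [-0.   0.1  0.3] 47.636707500198774 0.0
[ 0.003 -0.007  0.065  0.001  0.001  0.001]
```

jog_arm(targets="0.002 -0.006 0.03 0 0 0; 0.002 -0.006 0.05 0 0 0; 0.002 -0.006 0.06 0 0 0; 0.002 -0.006 0.062 0 0 0; 0.002 -0.006 0.062 0 0 0; 0.002 -0.006 0.062 0 0 0")

```text
time_s: 17.23
position: [541.1, -268.5, 31.5]
tool_rot: [[-0.319, 0.948, 0.0], [0.948, 0.319, -0.0], [-0.0, 0.0, -1.0]]
ft_force: [-0.2, 0.0, -0.2]
grip_width: 47.8
grip_force: 0.0
```

jog_arm(targets="0 0 0 0 0 0; 0 0 0 0 0 0; 0 0 0 0 0 0; 0 0 0 0 0 0; 0 0 0 0 0 0; 0 0 0 0 0 0; 0 0 0 0 0 0", grip=1)

```text
time_s: 17.82
position: [541.1, -268.4, 31.5]
tool_rot: [[-0.319, 0.948, 0.0], [0.948, 0.319, 0.0], [-0.0, 0.0, -1.0]]
ft_force: [-0.2, 0.5, -0.1]
grip_width: 21.9
grip_force: 20.0
```

```bash
python3 go.py 541.7 -268.2 32 18.5
```

```text
t 17.82 pos [ 541.1 -268.4   31.5] yaw 18.6 q [-0.22  0.49  0.79  1.79 -0.4   1.03  1.05] F [-0.2  0.5 -0.1] 21.87567046415987 20.000062349718064
[ 0.     0.002 -0.001  0.     0.     0.001]
```

```bash
python3 go.py 544.6 58.3 150 -9.8
```

```text
t 17.82 pos [ 541.1 -268.4   31.5] yaw 18.6 q [-0.22  0.49  0.79  1.79 -0.4   1.03  1.05] F [-0.2  0.5 -0.1] 21.87567046415987 20.000062349718064
[ 0.771  0.269 -0.296  0.    -0.     0.237]
```

jog_arm(targets="0 0 -0.06 0 0 0; 0 0 -0.15 0 0 0; 0 0 -0.25 0 0 0; 0 0 -0.3 0 0 0; 0 0 -0.3 0 0 0")

```text
time_s: 18.23
position: [543.7, -270.3, 156.8]
tool_rot: [[-0.318, 0.948, 0.009], [0.948, 0.318, -0.003], [-0.005, 0.007, -1.0]]
ft_force: [0.2, -0.1, -0.8]
grip_width: 22.3
grip_force: 20.0
```

```bash
python3 go.py 544.6 58.3 145 -9.8
```

```text
t 18.23 pos [ 543.7 -270.3  156.8] yaw 18.6 q [-0.29  0.35  0.87  1.68 -0.28  1.23  0.97] F [ 0.2 -0.1 -0.8] 22.271421109553124 19.999895298387855
[0.778 0.263 0.027 0.004 0.002 0.236]
```

jog_arm(targets="0.775 0.268 0.02 0 0 0.237; 0.775 0.268 0.02 0 0 0.237; 0.775 0.268 0.02 0 0 0.237; 0.775 0.268 0.02 0 0 0.237; 0.775 0.268 0.02 0 0 0.237; 0.775 0.268 0.02 0 0 0.237; 0.775 0.268 0.02 0 0 0.237; 0.775 0.268 0.02 0 0 0.237")

```text
time_s: 18.9
position: [542.8, 47.5, 142.9]
tool_rot: [[0.171, 0.985, -0.001], [0.985, -0.171, 0.0], [0.0, -0.001, -1.0]]
ft_force: [1.8, 0.0, -0.4]
grip_width: 22.0
grip_force: 20.0
```

jog_arm(targets="0 0 0 0 0 0; 0 0 0 0 0 0; 0 0 0 0 0 0")

```text
time_s: 19.15
position: [543.2, 44.9, 143.0]
tool_rot: [[0.171, 0.985, -0.001], [0.985, -0.171, -0.001], [-0.001, -0.001, -1.0]]
ft_force: [0.3, -1.6, -0.4]
grip_width: 21.8
grip_force: 20.0
```

```bash
python3 go.py 544.6 58.3 100 -9.8
```

```text
t 19.15 pos [543.2  44.9 143. ] yaw -9.8 q [-0.9   0.2   0.86  1.84 -0.16  1.18 -0.16] F [ 0.3 -1.6 -0.4] 21.805332609883212 19.999575200490654
[ 0.034 -0.002  0.108 -0.     0.001 -0.   ]
```

jog_arm(targets="0.034 -0.002 0 0 0 0; 0.034 -0.002 0.06 0 0 0; 0.034 -0.002 0.12 0 0 0; 0.034 -0.002 0.145 0 0 0; 0.034 -0.002 0.145 0 0 0; 0.034 -0.002 0.145 0 0 0; 0.034 -0.002 0.145 0 0 0")

```text
time_s: 19.73
position: [546.3, 58.4, 86.9]
tool_rot: [[0.172, 0.985, 0.002], [0.985, -0.172, 0.0], [0.001, 0.002, -1.0]]
ft_force: [-0.0, -0.2, -1.5]
grip_width: 21.8
grip_force: 20.0
```

```bash
python3 go.py 544.6 58.3 66 -9.8; python3 -c "
from h import *
s=shot('scene','s5');t=shot('top','t5')
a=s['frame'][150:270,190:340,::-1];b=t['frame'][180:300,210:360,::-1]
cv2.imwrite('pics/v5.png',cv2.resize(np.hstack([a,b]),None,fx=2.6,fy=2.6))"; python3 go.py 544.6 58.3 66 -9.8
```

```text
t 19.73 pos [546.3  58.4  86.9] yaw -9.9 q [-0.88  0.28  0.83  1.89 -0.24  1.07 -0.13] F [-0.  -0.2 -1.5] 21.819305248989732 19.999889347236603
[-0.001 -0.004  0.052  0.001 -0.    -0.001]
t 19.83 pos [546.4  58.7  87.1] yaw -9.9 q [-0.88  0.28  0.83  1.89 -0.24  1.07 -0.13] F [-1.2  0.1 -0. ] 21.66555850342786 20.000036917626858
[-0.002 -0.004  0.053  0.001 -0.001 -0.001]
```

View pics/v5.png

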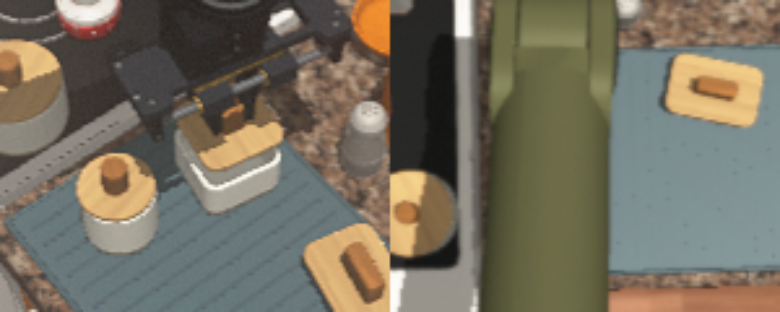

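The square plate is aligned above its dish at left-half (240,145), parallel to the rim, and the pepper is clear. The small round lid sits flush. Lowering now.

jog_arm(targets="-0.001 -0.004 0.015 0 0 0; -0.001 -0.004 0.03 0 0 0; -0.001 -0.004 0.04 0 0 0; -0.001 -0.004 0.045 0 0 0; -0.001 -0.004 0.05 0 0 0; -0.001 -0.004 0.05 0 0 0; -0.001 -0.004 0.05 0 0 0")

```text
time_s: 20.42
position: [543.7, 58.7, 65.6]
tool_rot: [[0.171, 0.985, -0.0], [0.985, -0.171, -0.0], [-0.0, -0.0, -1.0]]
ft_force: [0.7, 0.4, -1.0]
grip_width: 21.5
grip_force: 20.0
```

jog_arm(targets="0 0 0.002 0 0 0; 0 0 0.004 0 0 0; 0 0 0.004 0 0 0; 0 0 0.004 0 0 0")

```text
time_s: 20.75
position: [543.7, 58.8, 64.2]
tool_rot: [[0.171, 0.985, 0.0], [0.985, -0.171, 0.0], [0.0, 0.0, -1.0]]
ft_force: [-0.2, 0.3, 0.2]
grip_width: 21.8
grip_force: 20.0
```

jog_arm(targets="0 0 0.002 0 0 0; 0 0 0.002 0 0 0; 0 0 0.002 0 0 0")

```text
time_s: 21.0
position: [543.8, 58.8, 63.5]
tool_rot: [[0.171, 0.985, 0.0], [0.985, -0.171, 0.0], [0.0, 0.0, -1.0]]
ft_force: [0.5, 0.2, -0.2]
grip_width: 21.9
grip_force: 20.0
```

jog_arm(targets="0 0 0.002 0 0 0; 0 0 0.002 0 0 0; 0 0 0.002 0 0 0")

```text
time_s: 21.25
position: [543.8, 58.8, 63.4]
tool_rot: [[0.171, 0.985, -0.0], [0.985, -0.171, 0.001], [0.001, -0.0, -1.0]]
ft_force: [-1.8, -0.6, 5.7]
grip_width: 21.8
grip_force: 20.0
```

jog_arm(targets="0 0 0 0 0 0; 0 0 0 0 0 0; 0 0 0 0 0 0; 0 0 0 0 0 0", grip=-0.1)

```text
time_s: 21.58
position: [543.6, 58.7, 62.4]
tool_rot: [[0.171, 0.985, -0.0], [0.985, -0.171, -0.0], [-0.0, -0.0, -1.0]]
ft_force: [0.4, -0.0, 0.7]
grip_width: 40.9
grip_force: 0.0
```

jog_arm(targets="0 0 -0.03 0 0 0; 0 0 -0.08 0 0 0; 0 0 -0.14 0 0 0; 0 0 -0.15 0 0 0; 0 0 -0.15 0 0 0")

```text
time_s: 22.0
position: [545.2, 58.9, 124.9]
tool_rot: [[0.171, 0.985, 0.004], [0.985, -0.171, 0.002], [0.002, 0.004, -1.0]]
ft_force: [-0.4, 0.4, -0.4]
grip_width: 47.9
grip_force: 0.0
```

```bash
python3 go.py 558.6 -110.5 90 -13.3
```

```text
t 22.0 pos [545.2  58.9 124.9] yaw -9.9 q [-0.91  0.23  0.85  1.86 -0.19  1.14 -0.16] F [-0.4  0.4 -0.4] 47.877174185026234 0.0
[-0.412  0.105  0.087  0.002 -0.001  0.029]
```

jog_arm(targets="-0.1 0.03 0 0 0 0; -0.2 0.05 0 0 0 0.029; -0.3 0.08 0 0 0 0.029; -0.412 0.104 0.04 0 0 0.029; -0.412 0.104 0.08 0 0 0.029; -0.412 0.104 0.08 0 0 0.029; -0.412 0.104 0.08 0 0 0.029; -0.412 0.104 0.08 0 0 0.029")

```text
time_s: 22.67
position: [556.5, -109.3, 90.4]
tool_rot: [[0.229, 0.973, -0.001], [0.973, -0.229, 0.001], [0.001, -0.001, -1.0]]
ft_force: [0.6, -0.7, -0.4]
grip_width: 48.2
grip_force: 0.0
```

```bash
python3 go.py 558.6 -110.5 32 -13.3
```

```text
t 22.67 pos [ 556.5 -109.3   90.4] yaw -13.2 q [-0.61  0.35  0.9   1.84 -0.3   1.1   0.17] F [ 0.6 -0.7 -0.4] 48.21357474643055 0.0
[-0.002  0.006  0.146 -0.    -0.     0.   ]
```

jog_arm(targets="-0.002 0.006 0.06 0 0 0; -0.002 0.006 0.1 0 0 0; -0.002 0.006 0.13 0 0 0; -0.002 0.006 0.146 0 0 0; -0.002 0.006 0.146 0 0 0; -0.002 0.006 0.146 0 0 0; -0.002 0.006 0.146 0 0 0")

```text
time_s: 23.25
position: [559.5, -112.0, 33.1]
tool_rot: [[0.23, 0.973, 0.002], [0.973, -0.23, 0.0], [0.0, 0.002, -1.0]]
ft_force: [1.0, 0.1, 0.1]
grip_width: 48.0
grip_force: 0.0
```

jog_arm(targets="0 0 0 0 0 0; 0 0 0 0 0 0; 0 0 0 0 0 0; 0 0 0 0 0 0; 0 0 0 0 0 0; 0 0 0 0 0 0; 0 0 0 0 0 0", grip=1)

```text
time_s: 23.83
position: [558.6, -112.1, 32.2]
tool_rot: [[0.231, 0.973, -0.0], [0.973, -0.231, 0.0], [0.0, -0.0, -1.0]]
ft_force: [0.1, 0.5, 0.6]
grip_width: 18.3
grip_force: 20.0
```

```bash
python3 go.py 558.6 -110.5 32 -13.3
```

```text
t 23.83 pos [ 558.6 -112.1   32.2] yaw -13.3 q [-0.56  0.43  0.86  1.88 -0.39  1.    0.23] F [0.1 0.5 0.6] 18.33315611320206 20.000095730647445
[ 0.004 -0.001  0.001 -0.    -0.    -0.   ]
```

```bash
python3 - <<'E'
from h import *
t,s=load('top0'),load('scene0'); out=[]
for d,(x0,x1,y0,y1) in((t,(125,175,195,250)),(s,(160,215,80,150))):
    h=cv2.cvtColor(d['frame'],cv2.COLOR_RGB2HSV); m=np.zeros(h.shape[:2],np.uint8)
    m[y0:y1,x0:x1]=((h[...,0]>25)&(h[...,0]<60)&(h[...,1]>60)&(h[...,2]>40))[y0:y1,x0:x1]
    c=max(cv2.findContours(m,0,1)[0],key=cv2.contourArea)[:,0]; print(c.min(0),c.max(0)); out.append(c)
for z in(0,60,100,140,180):
    w=onz(t,out[0],z); v=onz(s,out[1],z)
    print(z,'top x',w[:,0].min().round(),w[:,0].max().round(),'y',w[:,1].min().round(),w[:,1].max().round(),'| scene x',v[:,0].min().round(),v[:,0].max().round(),'y',v[:,1].min().round(),v[:,1].max().round())
E
python3 go.py 480 200 160 9.1
```

```text
[134 204] [166 240]
[172  92] [205 128]
0 top x 497.0 609.0 y 396.0 495.0 | scene x 522.0 638.0 y 429.0 565.0
60 top x 493.0 599.0 y 379.0 473.0 | scene x 499.0 608.0 y 375.0 502.0
100 top x 491.0 593.0 y 368.0 459.0 | scene x 483.0 588.0 y 339.0 460.0
140 top x 488.0 587.0 y 357.0 444.0 | scene x 468.0 567.0 y 303.0 419.0
180 top x 485.0 581.0 y 345.0 430.0 | scene x 453.0 547.0 y 267.0 377.0
t 23.83 pos [ 558.6 -112.1   32.2] yaw -13.3 q [-0.56  0.43  0.86  1.88 -0.39  1.    0.23] F [0.1 0.5 0.6] 18.33315611320206 20.000095730647445
[ 0.714 -0.371 -0.319 -0.    -0.    -0.187]
```

jog_arm(targets="0 0 -0.06 0 0 0; 0 0 -0.15 0 0 0; 0 0 -0.25 0 0 0; 0 0 -0.32 0 0 0; 0 0 -0.32 0 0 0; 0 0 -0.32 0 0 0")

```text
time_s: 24.33
position: [559.6, -112.2, 161.5]
tool_rot: [[0.231, 0.973, 0.003], [0.973, -0.231, 0.001], [0.001, 0.003, -1.0]]
ft_force: [-0.4, -0.1, -0.9]
grip_width: 17.7
grip_force: 20.0
```

```bash
python3 go.py 470 200 155 9.1
```

```text
t 24.33 pos [ 559.6 -112.2  161.5] yaw -13.3 q [-0.66  0.27  0.95  1.76 -0.23  1.22  0.12] F [-0.4 -0.1 -0.9] 17.736463320597075 19.999899035319686
[ 0.708 -0.398  0.016  0.002 -0.    -0.187]
```

The mug is about 100 mm tall and the gripper body passes at 128 mm or more, so it's clear. Carrying the oblong lid.

jog_arm(targets="0.71 -0.4 0.01 0 0 -0.187; 0.71 -0.4 0.01 0 0 -0.187; 0.71 -0.4 0.01 0 0 -0.187; 0.71 -0.4 0.01 0 0 -0.187; 0.71 -0.4 0.01 0 0 -0.187; 0.71 -0.4 0.01 0 0 -0.187; 0.71 -0.4 0.01 0 0 -0.187; 0.71 -0.4 0.01 0 0 -0.187")

```text
time_s: 25.0
position: [465.5, 204.0, 154.1]
tool_rot: [[-0.161, 0.987, -0.003], [0.987, 0.161, -0.001], [-0.0, -0.003, -1.0]]
ft_force: [0.8, 2.3, -1.4]
grip_width: 18.1
grip_force: 20.0
```

```bash
python3 go.py 423.5 371.9 145 9.1
```

```text
t 25.0 pos [465.5 204.  154.1] yaw 9.2 q [-1.11  0.07  0.67  1.91 -0.05  1.19 -0.26] F [ 0.8  2.3 -1.4] 18.053790120930632 19.998763350304216
[ 0.431 -0.036  0.023 -0.002  0.     0.001]
```

jog_arm(targets="0.43 -0.036 0 0 0 0; 0.43 -0.036 0 0 0 0; 0.43 -0.036 0 0 0 0; 0.43 -0.036 0 0 0 0; 0.43 -0.036 0 0 0 0; 0.43 -0.036 0.02 0 0 0; 0.43 -0.036 0.02 0 0 0; 0.43 -0.036 0.02 0 0 0")

```text
time_s: 25.67
position: [426.9, 365.9, 146.1]
tool_rot: [[-0.156, 0.988, -0.002], [0.988, 0.156, -0.004], [-0.003, -0.003, -1.0]]
ft_force: [-0.7, -0.7, -0.4]
grip_width: 18.1
grip_force: 20.0
```

```bash
python3 go.py 423.5 371.9 84 9.1
```

```text
t 25.67 pos [426.9 365.9 146.1] yaw 9.0 q [-1.25  0.2   0.56  1.79 -0.11  1.19 -0.5 ] F [-0.7 -0.7 -0.4] 18.05608345254915 19.999816382769495
[ 0.017 -0.006  0.155 -0.001  0.002 -0.001]
```

jog_arm(targets="0.016 -0.006 0.06 0 0 0; 0.016 -0.006 0.11 0 0 0; 0.016 -0.006 0.14 0 0 0; 0.016 -0.006 0.155 0 0 0; 0.016 -0.006 0.155 0 0 0; 0.016 -0.006 0.155 0 0 0; 0.016 -0.006 0.155 0 0 0")

```text
time_s: 26.25
position: [424.6, 374.8, 87.3]
tool_rot: [[-0.157, 0.988, 0.001], [0.988, 0.157, 0.002], [0.001, 0.002, -1.0]]
ft_force: [-0.2, -0.4, -0.6]
grip_width: 17.9
grip_force: 20.0
```

```bash
python3 go.py 423.5 371.9 66 9.1; python3 -c "
from h import *
s=shot('scene','s6');t=shot('top','t6')
a=s['frame'][100:220,110:260,::-1];b=t['frame'][200:320,120:270,::-1]
cv2.imwrite('pics/v6.png',cv2.resize(np.hstack([a,b]),None,fx=2.6,fy=2.6))"; python3 go.py 423.5 371.9 62 9.1
```

```text
t 26.25 pos [424.6 374.8  87.3] yaw 9.0 q [-1.24  0.27  0.54  1.84 -0.16  1.07 -0.48] F [-0.2 -0.4 -0.6] 17.922391196994194 19.9999513104558
[-0.007 -0.004  0.053  0.001 -0.001 -0.   ]
t 26.35 pos [424.4 375.1  87.3] yaw 9.1 q [-1.24  0.27  0.54  1.84 -0.16  1.07 -0.48] F [-0.  -0.7 -1.3] 17.83169592156433 20.000040298327804
[-0.008 -0.004  0.063  0.001 -0.001 -0.   ]
```

View pics/v6.png

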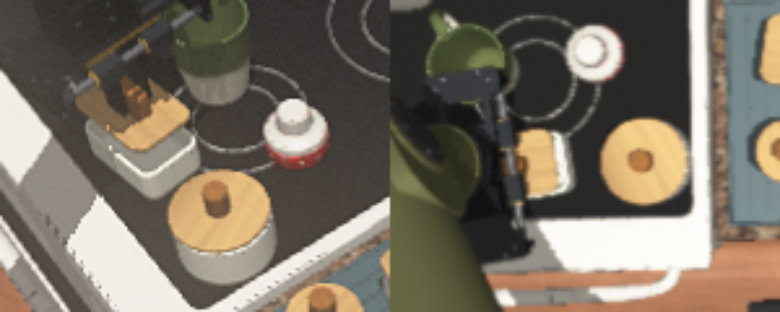

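The oblong lid is parallel to its dish. It sits a few mm to the left, as the reading (375 against 371.9) says, so I'll correct that and lower.

jog_arm(targets="-0.008 -0.003 0 0 0 0; -0.008 -0.003 0.015 0 0 0; -0.008 -0.003 0.03 0 0 0; -0.008 -0.003 0.045 0 0 0; -0.008 -0.003 0.055 0 0 0; -0.008 -0.003 0.06 0 0 0; -0.008 -0.003 0.06 0 0 0; -0.008 -0.003 0.06 0 0 0")

```text
time_s: 27.02
position: [422.9, 371.3, 61.9]
tool_rot: [[-0.158, 0.987, -0.0], [0.987, 0.158, -0.0], [-0.0, -0.0, -1.0]]
ft_force: [0.6, 1.3, -1.1]
grip_width: 17.9
grip_force: 20.0
```

```bash
python3 go.py 423.5 371.9 59 9.1
```

```text
t 27.02 pos [422.9 371.3  61.9] yaw 9.1 q [-1.23  0.3   0.54  1.87 -0.18  1.02 -0.46] F [ 0.6  1.3 -1.1] 17.911165133922253 20.000015718396753
[ 0.001  0.002  0.007 -0.     0.    -0.   ]
```

jog_arm(targets="0.001 0.001 0.003 0 0 0; 0.001 0.001 0.006 0 0 0; 0.001 0.001 0.008 0 0 0; 0.001 0.001 0.008 0 0 0; 0.001 0.001 0.008 0 0 0")

```text
time_s: 27.43
position: [423.3, 371.8, 59.0]
tool_rot: [[-0.158, 0.987, 0.0], [0.987, 0.158, 0.0], [0.0, 0.0, -1.0]]
ft_force: [-0.8, -0.2, -0.9]
grip_width: 17.7
grip_force: 20.0
```

jog_arm(targets="0 0 0.002 0 0 0; 0 0 0.002 0 0 0; 0 0 0.002 0 0 0")

```text
time_s: 27.68
position: [423.3, 371.8, 58.2]
tool_rot: [[-0.158, 0.987, 0.0], [0.987, 0.158, 0.0], [0.0, 0.0, -1.0]]
ft_force: [-0.4, 0.7, -1.0]
grip_width: 17.7
grip_force: 20.0
```

jog_arm(targets="0 0 0.002 0 0 0; 0 0 0.002 0 0 0; 0 0 0.002 0 0 0")

```text
time_s: 27.93
position: [423.4, 371.9, 58.2]
tool_rot: [[-0.158, 0.987, -0.0], [0.987, 0.158, 0.001], [0.001, -0.0, -1.0]]
ft_force: [-1.5, -1.2, 5.6]
grip_width: 17.8
grip_force: 20.0
```

Seated at 58.2, as expected. I'll release, rise and back off for a final look.

jog_arm(targets="0 0 0 0 0 0; 0 0 0 0 0 0; 0 0 0 0 0 0; 0 0 0 0 0 0", grip=-0.1)

```text
time_s: 28.27
position: [423.3, 371.8, 57.2]
tool_rot: [[-0.158, 0.987, 0.0], [0.987, 0.158, -0.0], [-0.0, 0.0, -1.0]]
ft_force: [0.4, 0.2, -1.1]
grip_width: 36.9
grip_force: 0.0
```

jog_arm(targets="0 0 -0.03 0 0 0; 0 0 -0.08 0 0 0; 0 0 -0.16 0 0 0; 0 0 -0.25 0 0 0; 0 0 -0.35 0 0 0; 0 0 -0.35 0 0 0")

```text
time_s: 28.77
position: [427.1, 374.6, 206.5]
tool_rot: [[-0.158, 0.987, 0.009], [0.987, 0.157, 0.011], [0.01, 0.011, -1.0]]
ft_force: [0.9, 0.9, 0.8]
grip_width: 48.3
grip_force: 0.0
```

jog_arm(targets="0.5 -0.35 0 0 0 0; 0.5 -0.35 0 0 0 0; 0.5 -0.35 0 0 0 0; 0.5 -0.35 0 0 0 0; 0.5 -0.35 0 0 0 0; 0.5 -0.35 0 0 0 0; 0.5 -0.35 0 0 0 0; 0.5 -0.35 0 0 0 0")

```text
time_s: 29.43
position: [250.6, 548.9, 197.5]
tool_rot: [[-0.164, 0.987, -0.0], [0.987, 0.164, 0.0], [0.0, -0.0, -1.0]]
ft_force: [-0.0, -0.6, -1.1]
grip_width: 47.7
grip_force: 0.0
```

```bash
python3 go.py; python3 -c "
from h import *
s=shot('scene','s7');t=shot('top','t7')
a=s['frame'][110:310,120:320,::-1];b=t['frame'][140:340,140:340,::-1]
cv2.imwrite('pics/v7.png',cv2.resize(np.hstack([a,b]),None,fx=2,fy=2,interpolation=cv2.INTER_CUBIC))
from m2 import *
for n,a,b,h in(('rb',(216,266),(196,182),57.5),('rs',(276,264),(239,226),63.5),('sq',(272,226),(268,206),51.5),('ob',(163,268),(156,150),45.5),('timer',0,0,0)):
    if not a: break
    P=[]
    for d,sd in((t,a),(s,b)):
        c,f,_=mask(d,sd,'w'); P.append(f(cen(c)))
    p,g=tri(t,P[0],s,P[1]); print(n,p.round(1),round(g,1),'expect z',h)
for d,sd in((t,(198,221)),(s,(224,150))): c,f,_=mask(d,sd,'d'); print('timer px',f(cen(c)).round(1))
for d,sd in((load('top0'),(198,221)),(load('scene0'),(224,150))): c,f,_=mask(d,sd,'d'); print('before',f(cen(c)).round(1))
"
```

```text
t 29.43 pos [250.6 548.9 197.5] yaw 9.4 q [-1.53  0.24  0.4   1.62 -0.1   1.3  -0.94] F [-0.  -0.6 -1.1] 47.74363766689949 0.0
rb [426.8 230.6  61.2] 0.4 expect z 57.5
rs [433.8  74.1  67.9] 0.7 expect z 63.5
sq [543.1  58.9  54.9] 1.1 expect z 51.5
ob [422.5 372.6  50. ] 0.4 expect z 45.5
timer px [197.9 220.1]
timer px [223.  149.1]
before [197.9 220. ]
before [223.  149.1]
```

View pics/v7.png

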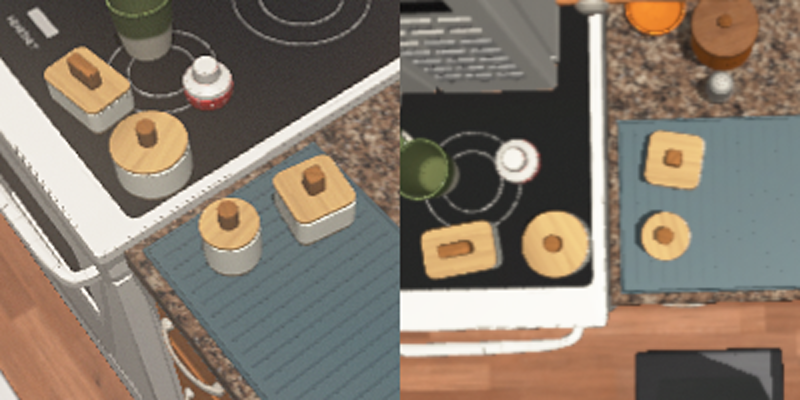

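All four lids sit flush on their dishes: left-half (88,85), (150,150), (230,225) and (315,195). The timer is unmoved and the pepper still stands. Handing in.

```bash
python3 -c "
from rig import r
print(r.sign_off())"
```

```text
the job is handed in; nothing more can be done
None
```

All four dishes are closed with their matching lids, each seated at the expected height and level in the final pictures; the timer has not moved, the pepper still stands, and the job was handed in at about 29 s of the 122 s allowed.

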